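# Hook a brake return spring onto its anchor post with a spring puller

### The job

Take the spring puller from its rest, catch the wire frame on the loose end of the brake's return spring with its hook and, with the puller held in line with the spring, stretch the spring up the sloping bed, lift its hook over the anchor post and ease it down so that it hangs behind the post, without letting it snap. Then unhook the puller and lay it back in both forks of its rest, hook down as it lay. Be gentle with the spring, pull it only with the puller and never with the fingers, and leave everything else on the bench where it is.

Things in the scene. Friction and masses are not known exactly. Their poses are not given: they have to be found in the camera images.
- carrier: Yellow brake carrier, fixed: a sloping bed 320 x 100 mm on legs. Origin on the table, x horizontal, the heading in which the bed climbs at 0.63 rad (36 degrees), y to its left. The bed's top passes 32 mm above the origin (point S) and runs from 30 mm before S to 290 mm beyond. Along the bed: (cos 0.63, 0, sin 0.63); off the bed: (-sin 0.63, 0, cos 0.63). A lip 34 mm high runs on its +y edge.
- spring_pivot (a point): Where the spring is pinned: 28 mm off the bed above point S (32 mm over the carrier's origin). The spring swings up and down about it (axis along carrier y), never sideways. The point's axes are the carrier's.
- post (a point): Anchor post, in line with the spring: a round steel post 12 mm thick that sticks out sideways (along carrier y) from the lip, 150 mm along and 18 mm off the bed from S. The point is on its centre line, in the spring's plane; the post ends 28 mm to the -y side in a collar 18 mm across.
- spring_stretch (a joint): Stretch of the spring in m along its own length: 0 slack, at most 0.055. It pulls back with about 2.8 N at 0 and 140 N/m more (7.7 N when hooked on). 0.035 when the hook bears on the far side of the post; about 0.039 or more is needed for the hook to pass beyond the post.
- spring_lift (a joint): Angle of the spring about its pivot in rad: 0 is parallel to the bed, positive is lifted off it; free, it sags by its weight to -0.05; at most 0.45. It must be lifted to about 0.13 or more for the hook to pass over the post, and reads about 0 when the hook's shank lies on the post.
- spring_hook: Steel end of the spring, moves with it. Origin on the spring's line (at the pivot when slack), x along the spring away from the pivot, z off the bed. Shank of 8 mm wire from x = 80 to 125 mm; its end is bent to -z as a finger reaching 19 mm below the axis. The coil, 22 mm across, ends at x = 82 mm. A frame of 6 mm wire, 44 mm wide, 34 mm tall, stands up on the shank at x = 105 mm.
- pull_bar (a point): Middle of the top bar of that wire frame (x = 105, z = 34 mm in spring_hook): the bar the puller takes hold of; 6 mm thick, runs sideways, 38 mm clear between its legs.
- puller: Spring puller, loose, 0.2 kg, 198 mm long. Origin on the handle's axis at the place to grip, x towards the hook, z up as it lies. Rubber handle 22 mm wide (y), 30 high, x = -53 to 35; collar 30 wide, 34 high, to x = 41; shaft 8 mm thick to x = 140, where it turns down (-z) and then back towards the handle as a lip, centred at z = -24 and ending at x = 123 mm.
- puller_hook (a point): Point inside the puller's hook where the pull bar lies when caught: x = 133, z = -12 mm in the puller's frame. The opening is 16 mm high (z = -4 to -20 mm) and is entered from the handle side; the turned-down part is 8 mm thick and centred at x = 140 mm.
- rest: Dark steel stand for the puller, fixed: foot plate 190 x 70 x 8 mm with two upright forks, one under the rear of the handle (x = -42 mm, saddle 40 mm above the table), one under the shaft (x = 88 mm, saddle 51 mm), with flared prongs 20 mm high. Origin on the table, x towards the hook end of the lying puller. Between the forks the handle's sides are free.
- rest_seat (a point): Where the puller's origin lies when it rests in both forks: 55 mm above the rest's origin, axes alike.
- wrench: Bystander: open-ended spanner, 170 mm, lying.
- hammer: Bystander: hammer, 250 mm, lying.
- oil_can: Bystander: white plastic bottle, 64 mm across, 160 mm high.
- grease_tin: Bystander: plain tin, 90 mm across, 70 mm high.
- flange: Bystander: round steel flange, 90 mm across, 22 mm high, lying flat.
- brake_shoe: Bystander: curved brake shoe, an arc of about 75 mm radius and 30 mm high, about 120 mm long, lying flat; its origin is on the table near the middle of the arc.

How it is judged:
On the way, in this order (a step that is already met when the one before it is completed fails the run):
1. the puller is lifted clear of its rest (distance between puller and rest_seat above 0.06 m), for 0.1 s.
2. the puller, within 20 degrees of the spring's line, has stretched the spring by more than 37 mm (value of joint spring_stretch above 0.037 m and contact force between puller and spring_hook above 3 N and angle between the x axis of puller and the x axis of spring_hook, either way round below 0.35 rad), for 0.1 s.
3. the spring's hook hangs behind the post, stretched 30 to 40 mm, with the puller off it (value of joint spring_stretch between 0.03 and 0.04 m and value of joint spring_lift between -0.03 and 0.04 rad and contact force between puller and spring_hook below 0.3 N), for 0.3 s.
At the end, for the whole second after the job is handed in: The spring's hook hangs behind the anchor post (stretch 30 to 40 mm, lift between -0.03 and 0.04 rad), and the puller lies still in both forks of its rest, hook down: its origin within 14 mm lengthwise, 12 mm sideways and 7 mm in height of the seat, within 0.15 rad of the rest's direction (all of step 3 and x of puller in the frame of rest_seat between -0.014 and 0.014 m and y of puller in the frame of rest_seat between -0.012 and 0.012 m and z of puller in the frame of rest_seat between -0.007 and 0.007 m and angle between the x axis of puller and the x axis of rest, either way round below 0.15 rad and angle between puller's own z axis and vertical below 0.2 rad and linear speed of puller below 0.02 m/s); the robot touches nothing.
It fails at once if the fingers pull or push the spring (over 1 N) (contact force between the fingers and spring_hook above 1 N).
It fails at once if the puller bears on the spring's end with more than 25 N (contact force between puller and spring_hook above 25 N).
It fails at once if the spring snaps back (over 0.3 m/s) (velocity of joint spring_stretch below -0.3 m/s).
It fails at once if the puller is let go of or dropped from more than 35 mm above its place in the rest (height (world z) of puller above 0.09 m and contact force between the fingers and puller below 0.1 N).
It fails at once if something else on the bench is moved by more than 30 mm (distance of any of wrench, hammer, oil_can, grease_tin, flange, brake_shoe from where it was at the start of the episode above 0.03 m).
It also fails if it takes over 59 s, if anything falls off the work surface, if the arm or the gripper's body presses on something with over 40 N, if the wrist force passes 120 N, or if a joint passes its speed limit or range.

### The arm

A 6-joint arm with a two-finger parallel gripper is mounted at the origin on the work surface. World frame = base frame: x ahead of the robot, y to its left, z up, the work surface at z = 0. Lengths are in m, angles in rad, forces in N, time in s.
With the tool pointing down it reaches from about 0.375 to 0.975 m from the base axis. Payload 3.8 kg.
Tool frame: the origin (TCP) lies midway between the tips of the shut fingers; the grasp point (between the pads) lies 19 mm behind it; z points along the fingers, y is the direction in which the jaws open and shut (so a half turn about z gives the same grasp; the last joint's range is limited). The gripper opens to 85 mm and grips with 20 to 120 N. Pads are 22 mm wide; open, the fingers measure 114 mm over their backs; the gripper's body (76 mm by 85 mm) begins 54 mm behind the grasp point. The pads swing forward as they close: fully open they stand 13 mm farther back than shut.
Start: joints at [1.284, 0.264, 1.604, -0, 1.274, -0.037], TCP at [0.167, 0.654, 0.208] pointing down, gripper open.
Joint ranges: [-2.63, 2.63], [-0.94, 2.18], [0.31, 2.57], [-1.31, 4.45], [0, 2.66], [-2.55, 2.55]. Speed limits (rad/s): [2.57, 2.57, 3.14, 3.14, 3.14, 3.14].

### API

Orientations are given as a rotation vector (axis times angle).
In Python, from workcell import bot gives the robot as it stands. The module is installed in compiled form; this text tells all that it offers.
- The arm moves only by the tool play_rows, never from a script. Its argument "series" is a list of rows, each an object with "translation": the shift along the tool's x, y, z in m, a list of three; "spin": the turn about the tool's z in units of 5 degrees (1.0 is 5 degrees). In form: [{"translation": [dx, dy, dz], "spin": spin}, ...]. A call has 1 to 5 rows; each row shifts and turns the commanded pose from where the row before left it, along the tool's axes as they then stand; what a row does not reach is not made up. A row lasts 1/10 s, in which the tool goes at most 50 mm and 8.59 degrees, less where a joint would pass 70% of its speed; a pose out of reach is approached as far as the arm can. A call is refused whole if a number of a shift passes 0.05 or a number of a turn 1, either way. A call with a gripper value outside its range is refused whole. "jaw" is the gripper's target within -1 to 1 (fully open at 1, half-way at 0, shut at -1), set as the call begins (left out, the last holds). The fingers move at their own pace and stop on an object; "force" is the grip in N (left out, the last holds). Time passes only in rows, so rows that do not move let the fingers close. It gives the time, the measured TCP pose, the force and the opening at its end, in the units of the state.
- bot.read_state(): the state, without advancing time (a new reading comes with each control period).
- bot.read_camera(name): name is "scene" or "top" or "wrist"; returns the picture (420x560x3 uint8, blue, green, red); there is no depth.
- bot.get_calibration(name): a dict with "fov_y" (degrees; the focal length in pixels is half the picture's height over the tangent of half this angle, whatever the lens; pixels are square), "cx", "cy" (the principal point, pixels), "R" (3x3) and "t" (3): a world point X has camera coordinates R X + t. Camera axes: x right, y down, z forward; pixel columns grow to the right and rows downward; lengths in m; the calibration is good to about 2 mm. The wrist camera is an equidistant fisheye: a pixel r from the principal point sees the ray r / f radians off the axis. A picture is of the moment at which its call begins: read the wrist's pose just before it. get_calibration takes no time and is no camera call; for the wrist camera it gives the pose at the moment of the call.
- bot.finish_job(): hands the job in, once; it reports no verdict.
The state is a dict: "time": time; "q": joint angles; "joint_vel": joint speeds; "joint_torque": joint torques, N m; "tool_pos": TCP position; "tcp_rot": TCP orientation; "wrist_force": force on the tool from outside, world axes, zero at the start; "torque": the same for the moment, N m; "width": opening from 0.0 (shut) to 1.0 (fully open).
Only numpy, scipy, OpenCV 4.12 (cv2) and the standard library are available. Lean on these libraries where they do the work, as an engineer would, in place of code of your own. Each camera call takes 0.05 s, during which the arm holds its last target. There are 200 camera calls.

## Working session

There is one attempt and no reset: what is moved stays moved. The work goes in short steps, Python scripts to look and compute and a tool call to move; the robot and the scene stay as the last step left them, time stands still between calls to the robot, and variables do not carry over. Pictures are saved under pics/ and viewed, about 8 in all and at most 12, crops included, and the job is handed in when it is done.

Besides the shell and the picture viewer there is one more tool, called after ">>>" as name(argument=value, ...), one argument or row to a line, values as JSON. play_rows: Moves the arm, as the interface text tells. Its arguments: {"type":"object","properties":{"series":{"type":"array","items":{"type":"object","properties":{"translation":{"type":"array","items":{"type":"number"}},"spin":{"type":"number"}}}},"jaw":{"type":"number"},"force":{"type":"number"}},"required":["series"]}

```bash
mkdir -p pics
cat > h.py <<'E'
import numpy as np, cv2
from workcell import bot
from scipy.spatial.transform import Rotation as Ro
def cal(n):
    c=bot.get_calibration(n); c['f']=210/np.tan(np.radians(c['fov_y'])/2); c['R']=np.array(c['R']);c['t']=np.array(c['t']); return c
def ray(c,n,u,v):
    x=np.array([u-c['cx'],v-c['cy']]); 
    if n=='wrist':
        r=np.hypot(*x); th=r/c['f']; d=np.array([*(x/max(r,1e-9)*np.sin(th)),np.cos(th)])
    else: d=np.array([*(x/c['f']),1.])
    d/=np.linalg.norm(d); return -c['R'].T@c['t'], c['R'].T@d
def proj(c,n,X):
    p=c['R']@np.asarray(X)+c['t']
    if n=='wrist':
        r=np.hypot(p[0],p[1]); th=np.arctan2(r,p[2]); return np.array([c['cx'],c['cy']])+c['f']*th*p[:2]/max(r,1e-9)
    return np.array([c['cx'],c['cy']])+c['f']*p[:2]/p[2]
def tri(rays):
    A=0;b=0
    for o,d in rays:
        P=np.eye(3)-np.outer(d,d);A=A+P;b=b+P@o
    X=np.linalg.solve(A,b); return X,[np.linalg.norm((np.eye(3)-np.outer(d,d))@(X-o)) for o,d in rays]
def plane(r,z): o,d=r; return o+d*(z-o[2])/d[2]
E
python3 - <<'E'
from h import *
import pickle
s=bot.read_state();print(s)
C={}
for n in('scene','top','wrist'):
    C[n]=cal(n);im=bot.read_camera(n);cv2.imwrite(f'pics/{n}0.png',im)
    print(n,C[n]['f'],-C[n]['R'].T@C[n]['t'])
pickle.dump(C,open('c0.pkl','wb'))
a=[cv2.imread(f'pics/{n}0.png') for n in('scene','top')]
cv2.imwrite('pics/both.png',np.vstack(a)[:, :])
E
```

```text
{'time': 0.0, 'q': array([ 1.28412951e+00,  2.64751515e-01,  1.60537551e+00, -3.12826940e-06,
        1.27369791e+00, -3.68930455e-02]), 'joint_vel': array([-0.00019974, -0.00029906, -0.00064255, -0.00065679,  0.00059694,
       -0.00013781]), 'joint_torque': array([ 8.60085584e-04, -5.15099680e+01, -3.67313576e+01, -2.29100197e-04,
        1.27693152e-02, -2.08193177e-05]), 'tool_pos': array([0.1666263 , 0.65330193, 0.20636237]), 'tcp_rot': array([-0.39127854, -3.11676964,  0.00346104]), 'wrist_force': array([ 0.06992454, -0.79363626,  0.78767215]), 'torque': array([ 0.01887978, -0.02992175,  0.01478012]), 'width': 0.9991016309557148}
scene 517.3164879054971 [ 1.50713517 -0.61038237  1.2852142 ]
top 396.8400789556425 [0.33539502 0.01786021 1.24742353]
wrist 325.19226210127806 [0.08699124 0.67467438 0.37352614]
```

View pics/top0.png

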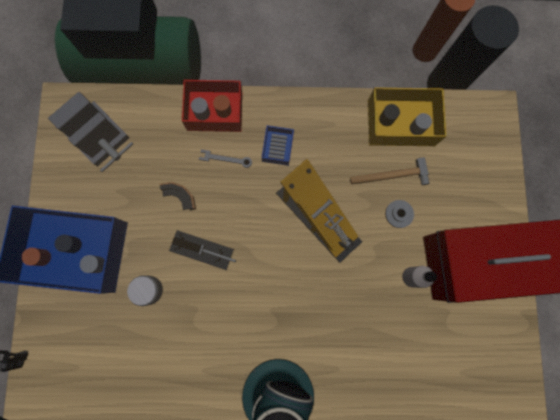

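View pics/scene0.png

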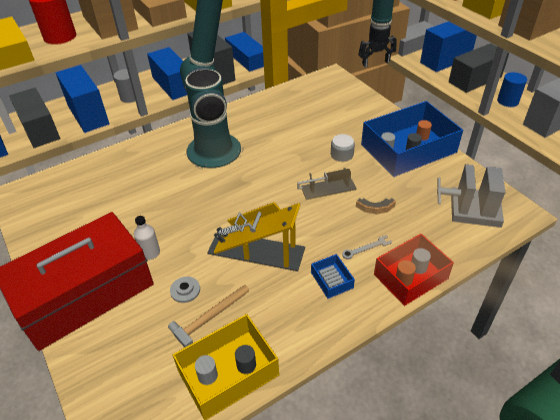

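The top view shows the rest with the puller near (202,250), the carrier from about (340,240) up to (297,175), and the robot base at (278,390). The scene view shows the rest near (328,182) and the carrier near (258,228). I'll enlarge both.

Run:
```python
from h import *
t=cv2.imread('pics/top0.png');s=cv2.imread('pics/scene0.png')
def cr(im,x,y,w,h,W,H): return cv2.resize(im[y:y+h,x:x+w],(W,H),interpolation=cv2.INTER_CUBIC)
A=np.hstack([cr(t,270,150,100,120,333,400)[:300*4//3], np.zeros((400,2,3),np.uint8)])
# top carrier x4 : 90x110 ->; scene carrier
a=cr(t,272,155,95,110,380,440)*1
b=cr(s,205,190,105,85,420,340)
c=cr(t,165,225,80,50,320,200)
d=cr(s,290,150,75,50,300,200)
out=np.zeros((600,800,3),np.uint8)
out[:400,:380]=a[:400]; out[:340,380:]=b; out[400:600,:320]=c; out[400:,330:630]=d
out=cv2.convertScaleAbs(out,alpha=1.6)
cv2.imwrite('pics/crops.png',out)
```

```text
(no output)
```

View pics/crops.png

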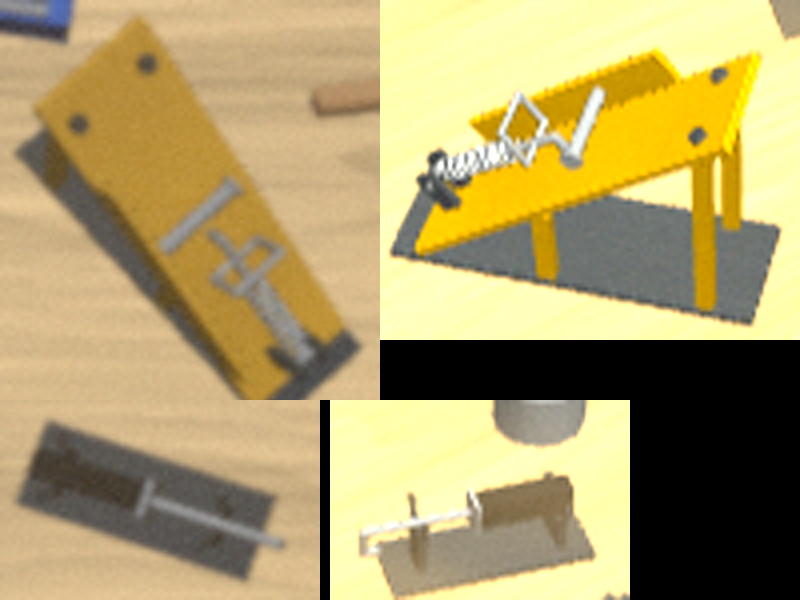

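View pics/wrist0.png

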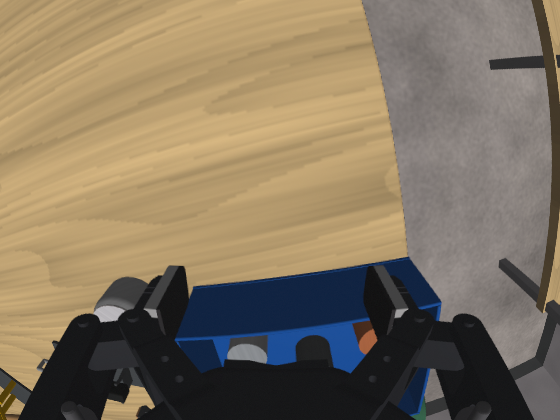

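The top crop shows the bed's upper-end corners at (140,18) and (38,105), the post from (165,245) to (230,185), and the wire frame near (250,265). The lower crops show the collar at (146,497) in top and (474,507) in scene, and the hook end at (284,544) in top and (362,533) in scene. The wrist view shows only the blue tray and tin. Next I'll fit the poses.

```bash
cat >> h.py <<'E'
import pickle
from scipy.optimize import least_squares
A=0.63
def bed(p,s,y,o):  # carrier pose p=(x,y,yaw)
    lx=s*np.cos(A)-o*np.sin(A); z=.032+s*np.sin(A)+o*np.cos(A)
    c,n=np.cos(p[2]),np.sin(p[2]); return np.array([p[0]+c*lx-n*y,p[1]+n*lx+c*y,z])
def pul(p,x,y,z):
    c,n=np.cos(p[2]),np.sin(p[2]); return np.array([p[0]+c*x-n*y,p[1]+n*x+c*y,p[3]+z])
E
python3 - <<'E'
from h import *
C=pickle.load(open('c0.pkl','rb'))
T=lambda u,v:('top',u/4+272,v/4+155); S=lambda u,v:('scene',(u-380)/4+205,v/4+190)
obs=[(.29,-.05,0,T(140,18)),(.29,.05,0,T(38,105)),(.15,-.028,.018,T(232,184)),(.15,.045,.018,T(165,245)),(-.0,0,.028,T(300,360)),(-.03,-.05,0,T(345,335)),
(.29,-.05,0,S(762,57)),(-.03,-.05,0,S(418,248)),(.15,-.028,.018,S(571,158)),(0,0,.028,S(440,165))]
def f(p): return np.concatenate([proj(C[n],n,bed(p,s,y,o))-(u,v) for s,y,o,(n,u,v) in obs])
r=least_squares(f,[.45,-.15,.6],loss='soft_l1');print('carrier',r.x);print(f(r.x).reshape(-1,2).round(1))
T=lambda u,v:('top',u/4+165,(v-400)/4+225); S=lambda u,v:('scene',(u-330)/4+290,(v-400)/4+150)
obs2=[(.14,0,.0,T(282,543)),(.038,0,.015,T(146,497)),(-.053,0,.012,T(35,464)),(.14,0,0,S(364,532)),(.038,0,0,S(474,510)),(-.053,0,0,S(573,500))]
def g(p): return np.concatenate([proj(C[n],n,pul(p,s,y,o))-(u,v) for s,y,o,(n,u,v) in obs2])
r2=least_squares(g,[.4,.2,-1.9,.055],loss='soft_l1');print('puller',r2.x);print(g(r2.x).reshape(-1,2).round(1))
for a,b in((0,3),(1,4)): print(tri([ray(C[o[3][0]],*o[3]) for o in(obs2[a],obs2[b])]))
print('bar',bed(r.x,.105,0,.062),'topend',bed(r.x,.29,0,0))
s=bot.read_state();print(Ro.from_rotvec(s['tcp_rot']).as_matrix().round(3))
E
```

```text
carrier [ 0.45897233 -0.19330124  0.733843  ]
[[ 1.1 -1.2]
 [-0.7  0.5]
 [-0.7  0.7]
 [-2.8  2.1]
 [ 0.3 -1. ]
 [-0.  -2.3]
 [-9.4 21.5]
 [-0.9 -0.6]
 [ 0.7 -1. ]
 [-0.1  0.8]]
puller [ 0.43605745  0.26705581 -1.88476312  0.04983049]
[[-0.8  0.1]
 [ 0.3  0.3]
 [-0.5 -1.2]
 [-0.3  0.6]
 [-0.2  0.7]
 [-0.7 -1.6]]
(array([0.39362356, 0.13263771, 0.05352125]), [np.float64(0.0016926561843454194), np.float64(0.001692656184345517)])
(array([0.42530214, 0.2325695 , 0.05335521]), [np.float64(0.0014068249199491324), np.float64(0.0014068249199492924)])
bar [ 0.49485202 -0.1609427   0.14395791] topend [ 0.63298572 -0.03636514  0.20285198]
[[-0.969  0.247 -0.   ]
 [ 0.247  0.969 -0.002]
 [ 0.    -0.002 -1.   ]]
```

```bash
cat >> h.py <<'E'
def plan(xyz,yaw,n=None,frm=None):
    """rows to TCP xyz and tool-x yaw (deg)"""
    s=bot.read_state(); p=np.array(s['tool_pos']) if frm is None else np.array(frm[:3])
    M=Ro.from_rotvec(s['tcp_rot']).as_matrix(); y=np.degrees(np.arctan2(M[1,0],M[0,0])) if frm is None else frm[3]
    d=np.array(xyz)-p; k=-((yaw-y+180)%360-180)/5
    n=n or int(max(np.ceil(np.linalg.norm(d)/.048),np.ceil(abs(k)),1)); out=[]
    for i in range(n):
        t=np.radians(y); R=np.array([[np.cos(t),np.sin(t),0],[np.sin(t),-np.cos(t),0],[0,0,-1]])
        out.append((*(R.T@d/n).round(4),round(k/n,3))); y-=5*k/n
    print('from',p.round(4),'yaw',y+5*k); 
    for i in range(0,n,5): print(' '.join('{"translation":[%g,%g,%g],"spin":%g},'%r for r in out[i:i+5]))
E
python3 - <<'E'
from h import *
plan([.436,.267,.20],72,20)
E
```

```text
from [0.1667 0.6535 0.2066] yaw 165.68949661947818
{"translation":[-0.0178,-0.0154,0.0003],"spin":0.937}, {"translation":[-0.019,-0.0139,0.0003],"spin":0.937}, {"translation":[-0.0201,-0.0123,0.0003],"spin":0.937}, {"translation":[-0.021,-0.0106,0.0003],"spin":0.937}, {"translation":[-0.0218,-0.0089,0.0003],"spin":0.937},
{"translation":[-0.0225,-0.007,0.0003],"spin":0.937}, {"translation":[-0.023,-0.0052,0.0003],"spin":0.937}, {"translation":[-0.0233,-0.0033,0.0003],"spin":0.937}, {"translation":[-0.0235,-0.0014,0.0003],"spin":0.937}, {"translation":[-0.0235,0.0006,0.0003],"spin":0.937},
{"translation":[-0.0234,0.0025,0.0003],"spin":0.937}, {"translation":[-0.0231,0.0044,0.0003],"spin":0.937}, {"translation":[-0.0227,0.0063,0.0003],"spin":0.937}, {"translation":[-0.0221,0.0081,0.0003],"spin":0.937}, {"translation":[-0.0214,0.0099,0.0003],"spin":0.937},
{"translation":[-0.0205,0.0116,0.0003],"spin":0.937}, {"translation":[-0.0195,0.0132,0.0003],"spin":0.937}, {"translation":[-0.0184,0.0148,0.0003],"spin":0.937}, {"translation":[-0.0171,0.0162,0.0003],"spin":0.937}, {"translation":[-0.0157,0.0176,0.0003],"spin":0.937},
```

>>> play_rows(
  series=[
    {"translation": [-0.018,-0.015,0],"spin": 0.94},
    {"translation": [-0.019,-0.014,0],"spin": 0.94},
    {"translation": [-0.02,-0.012,0],"spin": 0.94},
    {"translation": [-0.021,-0.011,0],"spin": 0.94},
    {"translation": [-0.022,-0.009,0],"spin": 0.94},
  ],
  jaw=1,
)

```text
time: 0.65
tool_pos: [0.2345, 0.5563, 0.2072]
tcp_rot: [-1.023, -2.97, 0.001]
wrist_force: [0.5, 0.3, 0.9]
width: 1.0
```

>>> play_rows(
  series=[
    {"translation": [-0.0225,-0.007,0],"spin": 0.94},
    {"translation": [-0.023,-0.005,0],"spin": 0.94},
    {"translation": [-0.0235,-0.003,0],"spin": 0.94},
    {"translation": [-0.0235,-0.001,0],"spin": 0.94},
    {"translation": [-0.0235,0.001,0],"spin": 0.94},
  ],
)

```text
time: 1.15
tool_pos: [0.3028, 0.4603, 0.2073]
tcp_rot: [-1.606, -2.7, 0.001]
wrist_force: [-0.1, -0.5, -0.2]
width: 1.001
```

>>> play_rows(
  series=[
    {"translation": [-0.0235,0.0025,0],"spin": 0.94},
    {"translation": [-0.023,0.004,0],"spin": 0.94},
    {"translation": [-0.023,0.006,0],"spin": 0.94},
    {"translation": [-0.022,0.008,0],"spin": 0.94},
    {"translation": [-0.021,0.01,0],"spin": 0.94},
  ],
)

```text
time: 1.65
tool_pos: [0.3692, 0.3635, 0.2074]
tcp_rot: [-2.123, -2.316, 0.001]
wrist_force: [0.2, -0.3, 0.0]
width: 0.997
```

>>> play_rows(
  series=[
    {"translation": [-0.0205,0.012,0],"spin": 0.94},
    {"translation": [-0.0195,0.013,0],"spin": 0.94},
    {"translation": [-0.018,0.015,0],"spin": 0.94},
    {"translation": [-0.017,0.016,0],"spin": 0.94},
    {"translation": [-0.016,0.018,0],"spin": 0.9},
  ],
)

```text
time: 2.15
tool_pos: [0.4367, 0.2668, 0.2074]
tcp_rot: [-2.546, -1.84, 0.001]
wrist_force: [1.5, 0.3, 0.2]
width: 1.001
```

Run:
```python
from h import *
s=bot.read_state();c=cal('wrist');im=bot.read_camera('wrist');cv2.imwrite('pics/w1.png',im);pickle.dump(c,open('cw1.pkl','wb'))
print(s['time'],s['tool_pos'],Ro.from_rotvec(s['tcp_rot']).as_matrix()[:,0],s['q'])
p=[.436,.267,-1.885,.053]
for a in((.14,0,0),(.038,0,.015),(0,0,.015),(-.053,0,.012)): print(proj(c,'wrist',pul(p,*a)).round(1))
cv2.imwrite('pics/w1x.png',cv2.convertScaleAbs(im,alpha=1.7))
```

```text
2.15 [0.43668513 0.26681803 0.20738878] [ 3.13953782e-01  9.49438207e-01 -3.37834976e-04] [ 4.99772417e-01 -4.68057155e-02  1.94714039e+00  3.74860850e-05
  1.24175357e+00  8.19114894e-01]
[275.5 295.6]
[274.9 220.8]
[274.7 184.6]
[274.4 130. ]
```

View pics/w1x.png

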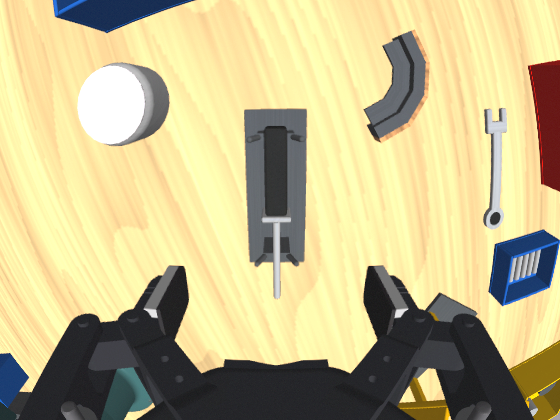

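The wrist view shows the puller centred: hook end at (277,297), collar at (276,219), rear at (275,127). That is within about 2 px of the prediction, so I'll descend and grip.

>>> play_rows(
  series=[
    {"translation": [0,0,0.045],"spin": 0},
    {"translation": [0,0,0.045],"spin": 0},
    {"translation": [0,0,0.045],"spin": 0},
    {"translation": [0,0,0.036],"spin": 0},
    {"translation": [0,0,0],"spin": 0},
  ],
)

```text
time: 2.7
tool_pos: [0.431, 0.2649, 0.031]
tcp_rot: [-2.542, -1.844, 0.019]
wrist_force: [-1.5, -0.3, -0.5]
width: 0.999
```

>>> play_rows(
  series=[
    {"translation": [0,0,0],"spin": 0},
    {"translation": [0,0,0],"spin": 0},
    {"translation": [0,0,0],"spin": 0},
    {"translation": [0,0,0],"spin": 0},
    {"translation": [0,0,0],"spin": 0},
  ],
  jaw=-1,
  force=40,
)

```text
time: 3.2
tool_pos: [0.4377, 0.2686, 0.0387]
tcp_rot: [2.543, 1.844, 0.005]
wrist_force: [-1.2, -0.9, 4.9]
width: 0.243
```

>>> play_rows(
  series=[
    {"translation": [0,0,0],"spin": 0},
    {"translation": [0,0,0],"spin": 0},
    {"translation": [0,0,0],"spin": 0},
  ],
)

```text
time: 3.5
tool_pos: [0.4378, 0.2686, 0.0387]
tcp_rot: [2.543, 1.844, 0.005]
wrist_force: [-1.8, -0.5, 5.2]
width: 0.239
```

Run:
```python
from h import *
plan([.4378,.2686,.159],71.9,3)
plan([.77,.13,.159],42,10,[.4378,.2686,.159,71.9])
plan([.7562,.075,.159],42,2,[.77,.13,.159,42])
```

```text
from [0.4378 0.2686 0.0387] yaw 71.89516031794295
{"translation":[0,0,-0.0401],"spin":-0}, {"translation":[0,0,-0.0401],"spin":-0}, {"translation":[0,0,-0.0401],"spin":-0},
from [0.4378 0.2686 0.159 ] yaw 71.9
{"translation":[-0.0029,0.0359,0],"spin":0.598}, {"translation":[-0.001,0.036,0],"spin":0.598}, {"translation":[0.0009,0.036,0],"spin":0.598}, {"translation":[0.0028,0.0359,0],"spin":0.598}, {"translation":[0.0046,0.0357,0],"spin":0.598},
{"translation":[0.0065,0.0354,0],"spin":0.598}, {"translation":[0.0083,0.035,0],"spin":0.598}, {"translation":[0.0102,0.0345,0],"spin":0.598}, {"translation":[0.0119,0.034,0],"spin":0.598}, {"translation":[0.0137,0.0333,0],"spin":0.598},
from [0.77  0.13  0.159] yaw 42.0
{"translation":[-0.0235,0.0158,0],"spin":0}, {"translation":[-0.0235,0.0158,0],"spin":0},
```

>>> play_rows(
  series=[
    {"translation": [0,0,-0.02],"spin": 0},
    {"translation": [0,0,-0.03],"spin": 0},
    {"translation": [0,0,-0.035],"spin": 0},
    {"translation": [0,0,-0.035],"spin": 0},
  ],
)

```text
time: 3.9
tool_pos: [0.4357, 0.2673, 0.1575]
tcp_rot: [-2.543, -1.844, 0.002]
wrist_force: [0.1, -1.0, -2.5]
width: 0.238
```

>>> play_rows(
  series=[
    {"translation": [-0.003,0.036,0],"spin": 0.6},
    {"translation": [-0.001,0.036,0],"spin": 0.6},
    {"translation": [0.001,0.036,0],"spin": 0.6},
    {"translation": [0.003,0.036,0],"spin": 0.6},
    {"translation": [0.0045,0.036,0],"spin": 0.6},
  ],
)

```text
time: 4.4
tool_pos: [0.6039, 0.1974, 0.1566]
tcp_rot: [-2.764, -1.493, 0.001]
wrist_force: [0.1, 0.7, -2.6]
width: 0.242
```

>>> play_rows(
  series=[
    {"translation": [0.0065,0.0355,0],"spin": 0.6},
    {"translation": [0.0085,0.035,0],"spin": 0.6},
    {"translation": [0.01,0.0345,0],"spin": 0.6},
    {"translation": [0.012,0.034,0],"spin": 0.6},
    {"translation": [0.0135,0.0335,0],"spin": 0.6},
  ],
)

```text
time: 4.9
tool_pos: [0.77, 0.1275, 0.1561]
tcp_rot: [-2.935, -1.12, 0.002]
wrist_force: [1.2, 1.0, -1.5]
width: 0.24
```

>>> play_rows(
  series=[
    {"translation": [-0.012,0.008,0],"spin": 0},
    {"translation": [-0.012,0.008,0],"spin": 0},
    {"translation": [0,0,0],"spin": 0},
    {"translation": [0,0,0],"spin": 0},
  ],
)

```text
time: 5.3
tool_pos: [0.761, 0.1005, 0.1571]
tcp_rot: [-2.934, -1.122, 0.0]
wrist_force: [0.5, 0.0, -1.1]
width: 0.238
```

Run:
```python
from h import *
s=bot.read_state();print(s['time'],s['tool_pos'],s['q'])
C=pickle.load(open('c0.pkl','rb'))
ims={n:bot.read_camera(n) for n in('scene','top','wrist')}
for n in ims: cv2.imwrite(f'pics/{n}2.png',ims[n])
pickle.dump(cal('wrist'),open('cw2.pkl','wb'))
a=cv2.resize(ims['scene'][130:280,190:340],(600,600),interpolation=2)
cv2.imwrite('pics/v2.png',cv2.convertScaleAbs(np.hstack([a,cv2.resize(ims['top'][100:250,280:330],(200,600),interpolation=2)]),alpha=1.6))
```

```text
5.3 [0.76097933 0.10045513 0.15708371] [9.85018611e-02 4.67201178e-01 1.42566287e+00 6.57126134e-04
 1.24892849e+00 9.38321256e-01]
```

View pics/v2.png

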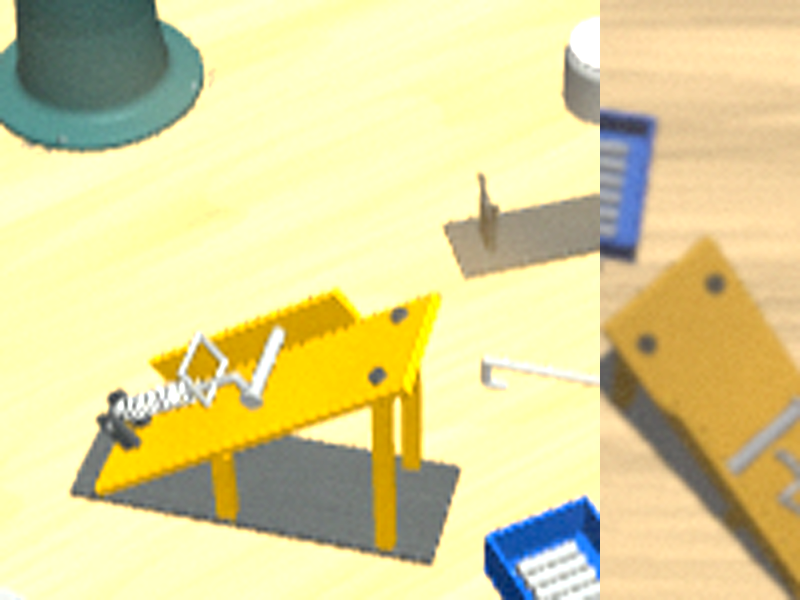

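The scene crop shows the puller level with its hook at (487,362), just beyond the bed's top corner at (440,295). The wire frame's top bar is around (213,350) and the post collar at (252,398). I'll check these against the model.

Run:
```python
from h import *
C=pickle.load(open('c0.pkl','rb'));c=C['scene'];p=[.45897,-.1933,.7338]
V=lambda X:((proj(c,'scene',X)-(190,130))*4).round(0)
for n,a in dict(barL=(.105,.019,.062),barR=(.105,-.019,.062),bar=(.105,0,.062),col=(.15,-.028,.018),topL=(.29,.05,0),topR=(.29,-.05,0),piv=(0,0,.028),botR=(-.03,-.05,0)).items(): print(n,V(bed(p,*a)))
l=np.array([.105,.034])
for lift in(-.05,):
  q=[l[0]*np.cos(lift)-l[1]*np.sin(lift),l[0]*np.sin(lift)+l[1]*np.cos(lift)]
  for y in(.019,-.019): print('sag',V(bed(p,q[0],y,.028+q[1])))
print('hook',V(pul([.761,.1005,np.radians(42.0-180),.157+.019],.14,0,0)))
obs=[('scene',.29,.05,0,440,295),('scene',.29,-.05,0,410,392),('scene',.15,-.028,.018,254,400)]
```

```text
barL [195. 328.]
barR [179. 363.]
bar [187. 345.]
col [254. 394.]
topL [439. 287.]
topR [405. 383.]
piv [120. 408.]
botR [ 94. 485.]
sag [200. 332.]
sag [184. 367.]
hook [489. 355.]
```

>>> play_rows(
  series=[
    {"translation": [-0.02,0.016,0],"spin": 0},
    {"translation": [-0.04,0,0],"spin": 0},
    {"translation": [-0.045,0,0],"spin": 0},
    {"translation": [0,0,0],"spin": 0},
  ],
)

```text
time: 5.85
tool_pos: [0.6893, 0.016, 0.1551]
tcp_rot: [-2.934, -1.12, 0.009]
wrist_force: [0.3, 0.8, -5.5]
width: 0.24
```

Run:
```python
from h import *
plan([.693,.018,.157],42.05,1)
```

```text
from [0.6893 0.016  0.1551] yaw 41.80117053410209
{"translation":[0.0041,0.001,-0.0019],"spin":-0.05},
```

>>> play_rows(
  series=[
    {"translation": [0.004,0.001,0],"spin": 0},
    {"translation": [0,0,0],"spin": 0},
  ],
)

```text
time: 6.05
tool_pos: [0.6997, 0.0215, 0.1578]
tcp_rot: [2.933, 1.124, 0.004]
wrist_force: [0.0, 1.6, -2.1]
width: 0.24
```

>>> play_rows(
  series=[
    {"translation": [0,0,-0.01],"spin": 0},
    {"translation": [0,0,-0.01],"spin": 0},
    {"translation": [0,0,-0.01],"spin": 0},
  ],
)

```text
time: 6.35
tool_pos: [0.6992, 0.0212, 0.1878]
tcp_rot: [-2.933, -1.124, -0.002]
wrist_force: [0.6, -0.1, -5.7]
width: 0.242
```

Run:
```python
from h import *
s=bot.read_state();print(s['wrist_force'],s['torque'],s['tool_pos'])
im=bot.read_camera('scene');cv2.imwrite('pics/v3.png',cv2.convertScaleAbs(cv2.resize(im[130:280,190:370],(720,600),interpolation=2),alpha=1.6))
```

```text
[ 0.55169631 -0.06235616 -5.70045957] [ 0.26430651 -0.22924642  0.00164365] [0.69916911 0.02123927 0.18784748]
```

View pics/v3.png

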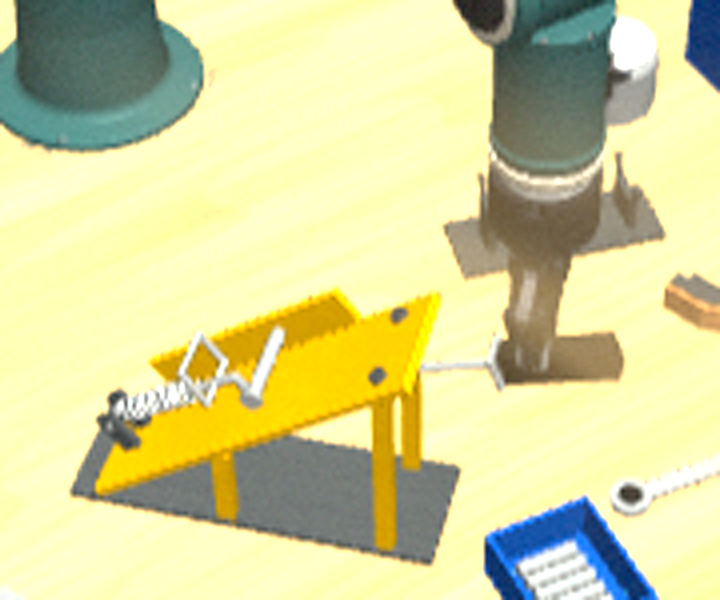

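The scene view shows the shaft under the bed's upper edge at (425,367). Contact is about 4 N and the puller is starting to tip nose-down, so I'll keep raising.

>>> play_rows(
  series=[
    {"translation": [0,0,-0.011],"spin": 0},
    {"translation": [0,0,-0.011],"spin": 0},
    {"translation": [0,0,-0.011],"spin": 0},
    {"translation": [0,0,-0.012],"spin": 0},
    {"translation": [0,0,0],"spin": 0},
  ],
)

```text
time: 6.9
tool_pos: [0.6997, 0.0203, 0.235]
tcp_rot: [2.933, 1.122, 0.007]
wrist_force: [1.0, 1.7, -3.7]
width: 0.239
```

Run:
```python
from h import *
s=bot.read_state();print(s['wrist_force'],s['torque'],s['tool_pos'])
im=bot.read_camera('scene');cv2.imwrite('pics/v4.png',cv2.convertScaleAbs(cv2.resize(im[150:250,220:370],(750,500),interpolation=2),alpha=1.6))
```

```text
[ 1.02581549  1.68139331 -3.71541434] [ 0.41742371 -0.35781001 -0.03041304] [0.69971924 0.02032615 0.23503014]
```

View pics/v4.png

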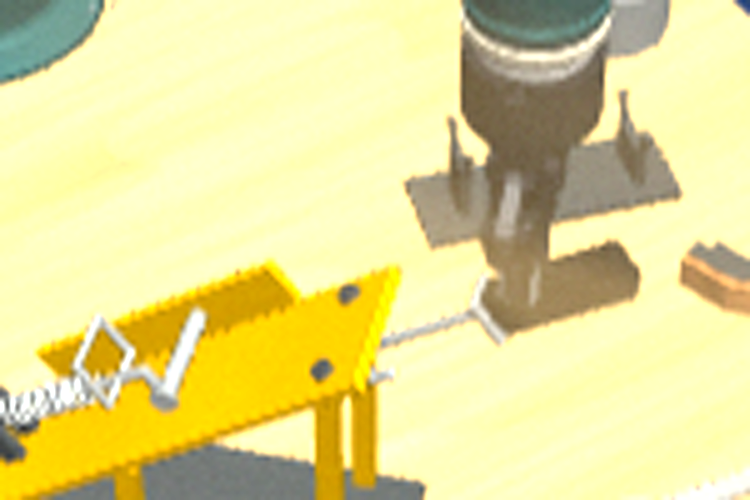

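The puller is now tipped nearly parallel to the bed: collar at (490,310), handle rear at (630,270). I'll work out its tilt and the next path.

```bash
cat >> h.py <<'E'
P=np.array([.45897,-.1933,.7338]); C0=pickle.load(open('c0.pkl','rb'))
def til(H,yaw,t,x,y,z): # puller-local -> world, nose-down t, puller yaw
    h=x*np.cos(t)+z*np.sin(t); v=-x*np.sin(t)+z*np.cos(t)
    c,n=np.cos(yaw),np.sin(yaw); return np.array([H[0]+c*h-n*y,H[1]+n*h+c*y,H[2]+v])
def car(X): # world -> carrier (s,y,off)
    d=np.asarray(X)-[P[0],P[1],.032]; c,n=np.cos(P[2]),np.sin(P[2]); a=c*d[0]+n*d[1]; y=-n*d[0]+c*d[1]
    return np.array([a*np.cos(A)+d[2]*np.sin(A),y,-a*np.sin(A)+d[2]*np.cos(A)])
E
python3 - <<'E'
from h import *
H=np.array([.6997,.0203,.254]);yw=np.radians(41.9-180)
V=lambda X:((proj(C0['scene'],'scene',X)+(0,1.75)-(220,150))*5).round(0)
for t in(20,26,32,38,44):
    t=np.radians(t);print(np.degrees(t).round(),[V(til(H,yw,t,*a)) for a in((.038,0,0),(.041,0,.017),(.041,0,-.017),(-.053,0,.015),(-.053,0,-.015),(.130,0,-.024))])
E
```

```text
20.0 [array([464., 299.]), array([450., 277.]), array([469., 320.]), array([609., 266.]), array([624., 305.]), array([333., 340.])]
26.0 [array([467., 304.]), array([450., 283.]), array([475., 325.]), array([603., 259.]), array([624., 298.]), array([346., 356.])]
32.0 [array([470., 308.]), array([451., 289.]), array([481., 330.]), array([596., 252.]), array([622., 290.]), array([360., 371.])]
38.0 [array([474., 313.]), array([452., 295.]), array([487., 334.]), array([588., 246.]), array([619., 283.]), array([377., 385.])]
44.0 [array([478., 318.]), array([455., 301.]), array([494., 338.]), array([580., 241.]), array([615., 275.]), array([394., 398.])]
```

Run:
```python
from h import *
yw=np.radians(41.9-180)
def show(H,off,k,ts):
    V=lambda X:((proj(C0['scene'],'scene',X)+(0,1.75)-off)*k).round(0).astype(int).tolist()
    for t in ts:
        print(t,{n:V(til(H,yw,np.radians(t),*a)) for n,a in dict(colTL=(.041,.015,.017),colTR=(.041,-.015,.017),colBL=(.041,.015,-.017),colBR=(.041,-.015,-.017),rTL=(-.053,.011,.015),rTR=(-.053,-.011,.015),rBL=(-.053,.011,-.015),rBR=(-.053,-.011,-.015),lip=(.123,0,-.024)).items()})
show([.6992,.0212,.2068],(190,130),4,(0,8))
show([.6997,.0203,.254],(220,150),5,(26,32,38))
```

```text
0 {'colTL': [480, 348], 'colTR': [489, 319], 'colBL': [479, 381], 'colBR': [489, 352], 'rTL': [611, 370], 'rTR': [617, 348], 'rBL': [609, 399], 'rBR': [615, 377], 'lip': [375, 353]}
8 {'colTL': [477, 353], 'colTR': [487, 324], 'colBL': [483, 387], 'colBR': [492, 358], 'rTL': [608, 362], 'rTR': [614, 340], 'rBL': [612, 392], 'rBR': [617, 370], 'lip': [382, 370]}
26 {'colTL': [444, 301], 'colTR': [456, 265], 'colBL': [469, 344], 'colBR': [480, 307], 'rTL': [599, 273], 'rTR': [607, 245], 'rBL': [620, 312], 'rBR': [627, 284], 'lip': [356, 354]}
32 {'colTL': [445, 307], 'colTR': [457, 271], 'colBL': [475, 348], 'colBR': [486, 312], 'rTL': [592, 266], 'rTR': [600, 239], 'rBL': [618, 304], 'rBR': [626, 277], 'lip': [370, 368]}
38 {'colTL': [446, 313], 'colTR': [458, 277], 'colBL': [481, 353], 'colBR': [493, 316], 'rTL': [584, 260], 'rTR': [592, 233], 'rBL': [615, 296], 'rBR': [623, 269], 'lip': [386, 382]}
```

Fit: tilt is about 35°, and the puller slid back about 9 mm in the grip during insertion. I'll back out along the slope.

>>> play_rows(
  series=[
    {"translation": [0.004,0,0.003],"spin": 0},
    {"translation": [0.03,0,-0.021],"spin": 0},
    {"translation": [0.036,0,-0.026],"spin": 0},
    {"translation": [0.03,0,-0.026],"spin": 0},
    {"translation": [0,0,0],"spin": 0},
  ],
  force=60,
)

```text
time: 7.45
tool_pos: [0.7765, 0.0903, 0.3057]
tcp_rot: [2.931, 1.126, 0.012]
wrist_force: [0.3, -0.1, -1.2]
width: 0.225
```

Run:
```python
from h import *
s=bot.read_state();print(s['wrist_force'],s['tool_pos'],Ro.from_rotvec(s['tcp_rot']).as_matrix()[:,0])
H=s['tool_pos']+[0,0,.019]
def hp(s0,off,y=0,t=36,b=0,bz=0):
    # TCP so that puller_hook point sits at bed (s0,y,off)
    yw=P[2]+np.pi; q=til([0,0,0],yw,np.radians(t),.133+b,0,-.012+bz); return bed(P,s0,y,off)-q-[0,0,.019]
print('pre high',hp(.1066-.021,.0567+.08,t=35,b=-.009)); print('pre',hp(.1066-.021,.0567,t=35,b=-.009))
print(car(H))
im=bot.read_camera('scene');cv2.imwrite('pics/scene5.png',im);cv2.imwrite('pics/v5.png',cv2.convertScaleAbs(cv2.resize(im[120:240,230:380],(750,600),interpolation=2),alpha=1.6))
```

```text
[ 0.34044516 -0.06729023 -1.17700886] [0.77646203 0.09027326 0.30569057] [0.74262123 0.66967605 0.00690565]
pre high [ 0.52084857 -0.13749888  0.25484145]
pre [ 0.55585013 -0.10593503  0.19019925]
[ 0.51640528 -0.00203189 -0.01429022]
```

Run:
```python
from h import *
plan([.5208,-.1375,.2548],42.05,8)
```

```text
from [0.7745 0.0886 0.3033] yaw 41.997825104295174
{"translation":[-0.0425,-0.0002,0.0061],"spin":-0.001}, {"translation":[-0.0425,-0.0002,0.0061],"spin":-0.001}, {"translation":[-0.0425,-0.0002,0.0061],"spin":-0.001}, {"translation":[-0.0425,-0.0002,0.0061],"spin":-0.001}, {"translation":[-0.0425,-0.0002,0.0061],"spin":-0.001},
{"translation":[-0.0425,-0.0002,0.0061],"spin":-0.001}, {"translation":[-0.0425,-0.0002,0.0061],"spin":-0.001}, {"translation":[-0.0425,-0.0003,0.0061],"spin":-0.001},
```

>>> play_rows(
  series=[
    {"translation": [-0.04,0,-0.01],"spin": 0},
    {"translation": [-0.043,0,0],"spin": 0},
    {"translation": [-0.043,0,0],"spin": 0},
    {"translation": [-0.043,0,0],"spin": 0},
    {"translation": [-0.043,0,0],"spin": 0},
  ],
)

```text
time: 8.0
tool_pos: [0.6115, -0.0562, 0.3095]
tcp_rot: [-2.933, -1.122, 0.006]
wrist_force: [0.5, -1.6, -1.8]
width: 0.225
```

>>> play_rows(
  series=[
    {"translation": [-0.043,0,0.02],"spin": 0},
    {"translation": [-0.043,0,0.02],"spin": 0},
    {"translation": [-0.042,-0.001,0.018],"spin": 0},
    {"translation": [0,0,0],"spin": 0},
    {"translation": [0,0,0],"spin": 0},
  ],
)

```text
time: 8.5
tool_pos: [0.5161, -0.1398, 0.2515]
tcp_rot: [-2.934, -1.118, 0.005]
wrist_force: [0.7, 0.3, -2.6]
width: 0.23
```

Run:
```python
from h import *
s=bot.read_state();print(s['time'],s['wrist_force'],s['tool_pos'],Ro.from_rotvec(s['tcp_rot']).as_matrix()[:,0])
H=s['tool_pos']+[0,0,.019];print(car(H))
pickle.dump(H,open('H6.pkl','wb'))
c=cal('wrist');pickle.dump(c,open('cw6.pkl','wb'));w=bot.read_camera('wrist')
im=bot.read_camera('scene');cv2.imwrite('pics/w6.png',w);cv2.imwrite('pics/scene6.png',im)
print(proj(C0['scene'],'scene',bed(P,.1066,0,.0567)),proj(C0['scene'],'scene',til(H,P[2]+np.pi,.61,.125,0,-.01)))
print(proj(c,'wrist',bed(P,.1066,0,.0567)),proj(c,'wrist',til(H,P[2]+np.pi,.61,.125,0,-.01)))
a=cv2.resize(im[145:245,220:300],(480,600),interpolation=2)
b=cv2.resize(w[230:420,200:301],(320,600),interpolation=2)
cv2.imwrite('pics/v6.png',cv2.convertScaleAbs(np.hstack([a,b]),alpha=1.5))
```

```text
8.5 [ 0.69348614  0.34815158 -2.62254779] [ 0.51609732 -0.13984074  0.25150576] [ 0.74627879  0.66563014 -0.0021169 ]
[0.20372335 0.00144275 0.14663265]
[238.12903546 217.3361011 ] [214.55739452 201.44266334]
[277.79868623 219.38541503] [276.55710155 315.4952993 ]
```

View pics/v6.png

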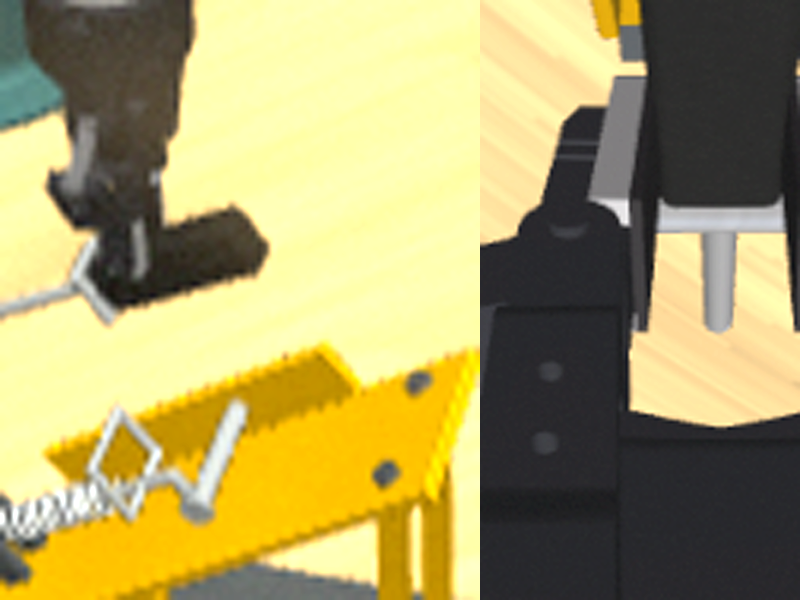

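The scene crop shows the collar at (95,280), the handle rear at (268,250) and the frame's top bar from (118,408) to (92,468). The wrist crop shows the shaft ending at (719,330). Now I'll fit the puller's pose in the hand.

Run:
```python
from h import *
H=pickle.load(open('H6.pkl','rb'));cw=pickle.load(open('cw6.pkl','rb'))
yw=np.radians(np.degrees(np.arctan2(.6656,.7463))+180)
S=lambda u,v:np.array([u/6+220,v/6+145-1.6])
obs=[((.041,-.015,.017),S(95,238),'scene'),((.041,.015,-.017),S(113,322),'scene'),((-.053,-.011,.015),S(235,206),'scene'),((-.053,-.011,-.015),S(268,247),'scene'),((-.053,.011,-.015),S(262,275),'scene'),((.143,0,.002),np.array([275.4,334.0]),'wrist')]
def f(q): return np.concatenate([proj(C0['scene'] if n=='scene' else cw,n,til(H,yw,q[1],a[0]+q[0],a[1],a[2]+q[2]))-o for a,o,n in obs])
r=least_squares(f,[-.005,.6,0],loss='soft_l1');print(r.x,np.degrees(r.x[1]));print(f(r.x).reshape(-1,2).round(1))
# bar bias in scene: predicted bar ends vs observed
for y,o in((.022,S(118,408)),(-.022,S(92,468))): print(proj(C0['scene'],'scene',bed(P,.1066,y,.0567))-o)
# find shaft left end in scene6
im=cv2.imread('pics/scene6.png').astype(int);
h0=proj(C0['scene'],'scene',til(H,yw,r.x[1],.14+r.x[0],0,r.x[2]));print('bend pred',h0+(0,1.6))
g=im.max(2)-im.min(2)
u,v=int(h0[0]),int(h0[1]); print(g[v-5:v+14,u-10:u+14])
```

```text
[-0.01291345  0.54611184 -0.00453551] 31.289903394702577
[[-1.1  0.2]
 [-0.9  1.3]
 [ 0.9 -1.1]
 [ 1.1 -0.3]
 [-0.1  0.2]
 [ 0.5 -0. ]]
[0.75803915 0.93195646]
[0.45614534 1.03591021]
bend pred [211.27826268 200.03323521]
[[ 99  99  96  95  97  96  94  91  95  95  94  93  95  94  93  92  91  89
   92  90  88  90  76  76]
 [ 95  99  95  94  96  96  95  94  97  94  95  94  92  93  91  94  90  88
   84  74  65  62  30  31]
 [ 97  96  95  98  95  98  97  95  96  94  92  95  91  90  91  79  74  58
   43  32  18   5   4   3]
 [ 96  97  96  95  97  96  95  95  96  93  92  86  77  66  61  28  30   5
    5   4   3   8  18  33]
 [ 97  97  97  97  96  96  94  94  92  76  60  40  30  18   4   4   2   3
   18  19  52  60  70  83]
 [ 97  97  96  95  93  94  93  93  78  32   6   5   2   3   6  20  32  53
   69  71  94  98  98 101]
 [ 97  97  95  93  95  94  94  91  48   3   1   1   7  51  59  70  83  96
   95  97  98  99 100 103]
 [ 96  97  93  94  93  93  96  95  73  21   5   3   9  95  96  96  98  97
   98  99  99 100 102 102]
 [ 92  94  95  94  94  98 100  99  99  72  18   3   4  68  97  98  99 
[... 341 characters left out ...]
96  96  96  95  96  95  96  96  99 100  99  87  38  20  17  52  61
   84 101  99  99 100 103]
 [ 94  92  98  95  93  95  97  99 101 100 101 101 100  86  74  73  99 100
   96 102  98 100  99 101]
 [ 92  93  93  95  97 100 100 101 100 100 100  99 100  99  97  98 100  98
  100 100 100 102 103 100]
 [ 96  97  97  98 101 102 101 102 102  99  98  98  99  98  97  97 100 100
  102 101 101  99 102  99]
 [100 101 100 102  99  99 100  98  98  98  99  99  98  98  99 101 100 100
  100 100  98  98 101  97]
 [ 99 100 101 101  99  98  96 100  98 100 102 100 102  99  99  99  99  99
   98 100  99 101 101 102]
 [ 98  98  97  96  98  99 100 100 101 100 102  99 101 100  98 101  98  99
   99 100  99 102 100 100]]
```

Run:
```python
from h import *
H=pickle.load(open('H6.pkl','rb'));cw=pickle.load(open('cw6.pkl','rb'))
yw=np.radians(np.degrees(np.arctan2(.6656,.7463))+180)
for bias in (1.6,.9):
    S=lambda u,v:np.array([u/6+220,v/6+145-bias]); D=lambda u,v:np.array([u,v-bias])
    obs=[((-.053,-.011,.015),S(235,206),'scene'),((-.053,-.011,-.015),S(268,247),'scene'),((-.053,.011,-.015),S(262,275),'scene'),((.143,0,.002),np.array([275.4,334.0]),'wrist'),
    ((.140,0,0),D(211.5,199.2),'scene'),((.123,0,-.024),D(218.6,203.8),'scene'),((.140,0,-.024),D(214.2,204.2),'scene')]
    def f(q): return np.concatenate([proj(C0['scene'] if n=='scene' else cw,n,til(H,yw,q[1],a[0]+q[0],a[1]+q[3],a[2]+q[2]))-o for a,o,n in obs])
    r=least_squares(f,[-.005,.6,0,0]);print(r.x.round(4),np.degrees(r.x[1]));print(f(r.x).reshape(-1,2).round(1).tolist())
    X=til(H,yw,r.x[1],.133+r.x[0],r.x[3],-.012+r.x[2]);print('hookpt world',X.round(4),'bed',car(X).round(4))
    # bar: search s,off matching observed bar ends
    def g(q): return np.concatenate([proj(C0['scene'],'scene',bed(P,q[0],y,q[1]))-S(*o) for y,o in((.022,(118,408)),(-.022,(92,468)))])
    print('bar',least_squares(g,[.1066,.0567]).x)
```

```text
[-0.0103  0.541  -0.0052 -0.0007] 30.99822381417492
[[0.5, -0.8], [0.6, -0.0], [-0.6, 0.5], [-0.3, 0.8], [-0.8, 0.9], [0.9, 0.6], [1.1, 1.4]]
hookpt world [ 0.4437 -0.2034  0.1926] bed [0.08   0.0027 0.1404]
bar [0.10763173 0.06083667]
[-0.0088  0.5337 -0.007  -0.0006] 30.575930225966076
[[0.5, -0.8], [0.6, -0.0], [-0.7, 0.5], [-0.2, 0.5], [-1.0, 0.5], [0.7, 0.3], [0.9, 1.0]]
hookpt world [ 0.4431 -0.2041  0.191 ] bed [0.0783 0.0026 0.1397]
bar [0.1055311  0.05844067]
```

>>> play_rows(
  series=[
    {"translation": [0.012,0.002,0.0165],"spin": 0},
    {"translation": [0.013,0,0.018],"spin": 0},
    {"translation": [0.013,0,0.018],"spin": 0},
    {"translation": [0,0,0],"spin": 0},
    {"translation": [0,0,0],"spin": 0},
  ],
)

```text
time: 9.1
tool_pos: [0.5491, -0.1147, 0.2013]
tcp_rot: [-2.933, -1.126, 0.001]
wrist_force: [0.2, -0.6, -2.9]
width: 0.231
```

Run:
```python
from h import *
s=bot.read_state();print(s['time'],s['wrist_force'],s['tool_pos'])
H=s['tool_pos']+[0,0,.019]; pickle.dump(H,open('H7.pkl','wb'))
for b in((-.0103,.541,-.0052),):
  X=til(H,P[2]+np.pi,b[1],.133+b[0],0,-.012+b[2]);print('hookpt bed',car(X).round(4))
im=bot.read_camera('scene');cv2.imwrite('pics/scene7.png',im)
cv2.imwrite('pics/v7.png',cv2.convertScaleAbs(cv2.resize(im[175:250,205:280],(750,750),interpolation=2)[:600],alpha=1.3))
```

```text
9.1 [ 0.24624613 -0.63225411 -2.87553196] [ 0.54912124 -0.11467141  0.20130097]
hookpt bed [ 0.0838 -0.002   0.0755]
```

View pics/v7.png

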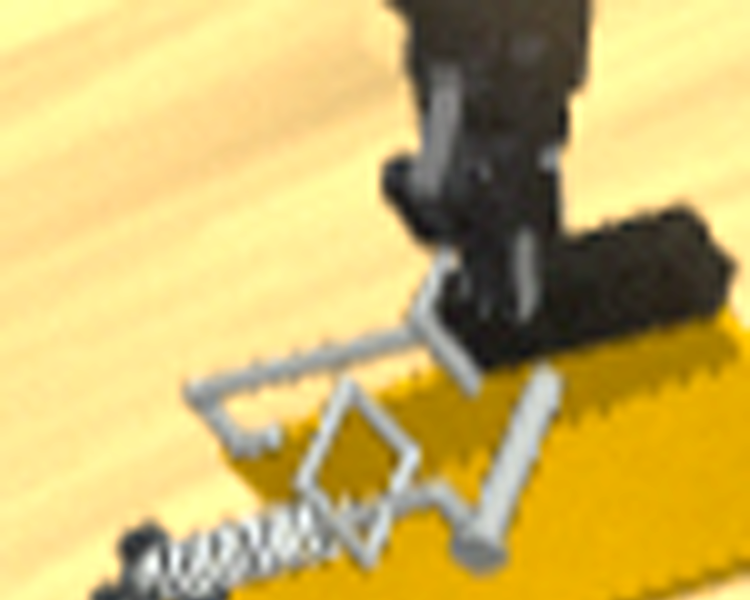

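The crop shows the hook bend at (200,392), the lip end at (275,437) and the bar from (350,385) to (302,480). The hook needs to go about 17 mm along the puller's −z, then about 28 mm uphill.

>>> play_rows(
  series=[
    {"translation": [0.0045,0,0.0073],"spin": 0},
    {"translation": [0.0045,0,0.0073],"spin": 0},
    {"translation": [0,0,0],"spin": 0},
    {"translation": [0,0,0],"spin": 0},
  ],
)

```text
time: 9.55
tool_pos: [0.5549, -0.1093, 0.1863]
tcp_rot: [-2.934, -1.123, 0.001]
wrist_force: [-0.7, 0.3, -3.0]
width: 0.229
```

>>> play_rows(
  series=[
    {"translation": [0.0085,0,-0.005],"spin": 0},
    {"translation": [0.0085,0,-0.0055],"spin": 0},
    {"translation": [0,0,0],"spin": 0},
    {"translation": [0,0,0],"spin": 0},
  ],
)

```text
time: 9.95
tool_pos: [0.5685, -0.0978, 0.1978]
tcp_rot: [2.933, 1.124, 0.001]
wrist_force: [0.6, -0.6, -2.8]
width: 0.225
```

Run:
```python
from h import *
s=bot.read_state();print(s['time'],s['wrist_force'],s['torque'],s['tool_pos'])
H=s['tool_pos']+[0,0,.019]
X=til(H,P[2]+np.pi,.541,.133-.0103,0,-.012-.0052);print('hookpt bed',car(X).round(4))
im=bot.read_camera('scene');cv2.imwrite('pics/scene8.png',im)
cv2.imwrite('pics/v8.png',cv2.convertScaleAbs(cv2.resize(im[175:250,205:280],(750,750),interpolation=2)[:600],alpha=1.3))
```

```text
9.95 [ 0.61715581 -0.63643997 -2.84916294] [-0.00108899  0.01943211 -0.00126678] [ 0.56852983 -0.09782289  0.19782931]
hookpt bed [ 0.1026 -0.0025  0.0575]
```

View pics/v8.png

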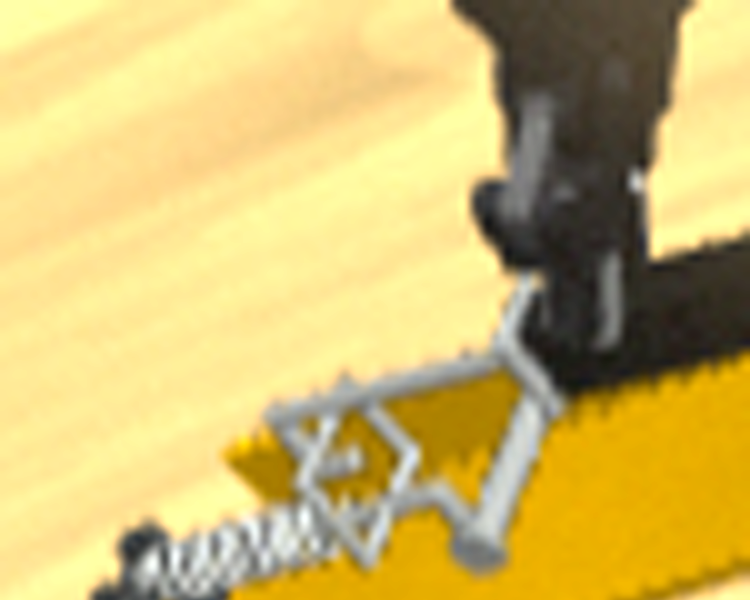

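The shaft lies over the bar and the lip end shows inside the frame at (355,460), so the bar is in the hook opening. Next I'll take up slack and lift.

>>> play_rows(
  series=[
    {"translation": [0.004,0,-0.0025],"spin": 0},
    {"translation": [0.004,0,-0.0025],"spin": 0},
    {"translation": [0,0,0],"spin": 0},
  ],
)

```text
time: 10.3
tool_pos: [0.5732, -0.0927, 0.2016]
tcp_rot: [-2.934, -1.123, 0.003]
wrist_force: [-2.7, -2.8, -6.1]
width: 0.227
```

```bash
cat > st.py <<'E'
from h import *
s=bot.read_state();f=np.array(s['wrist_force']);c,n=np.cos(P[2]),np.sin(P[2])
print(s['time'],'F uphill-horiz %.1f lat %.1f up %.1f'%(c*f[0]+n*f[1],-n*f[0]+c*f[1],f[2]),'TCP',s['tool_pos'].round(4),'H bed',car(s['tool_pos']+[0,0,.019]).round(4))
X=til(s['tool_pos']+[0,0,.019],P[2]+np.pi,.541,.133-.0103,0,-.012-.0052);print('hookpt bed',car(X).round(4))
E
python3 st.py
```

```text
10.3 F uphill-horiz -3.9 lat -0.3 up -6.1 TCP [ 0.5732 -0.0927  0.2016] H bed [ 0.2341 -0.0018  0.0627]
hookpt bed [ 0.1104 -0.0018  0.0565]
```

>>> play_rows(
  series=[
    {"translation": [-0.005,0,-0.006],"spin": 0},
    {"translation": [-0.005,0,-0.006],"spin": 0},
    {"translation": [-0.005,0,-0.006],"spin": 0},
    {"translation": [-0.005,0,-0.006],"spin": 0},
    {"translation": [0,0,0],"spin": 0},
  ],
)

```text
time: 10.8
tool_pos: [0.5588, -0.1066, 0.2274]
tcp_rot: [2.934, 1.121, 0.002]
wrist_force: [-1.3, -1.6, -7.6]
width: 0.227
```

```bash
python3 st.py
python3 - <<'E'
from h import *
im=bot.read_camera('scene');cv2.imwrite('pics/scene9.png',im)
g=cv2.cvtColor(im,cv2.COLOR_BGR2HSV)[:,:,1][205:240,220:262]; ch=' .:-=+*#%@'[::-1]
for r in g: print(''.join(ch[min(9,int(v)//22)] for v in r))
E
```

```text
10.8 F uphill-horiz -2.0 lat -0.4 up -7.6 TCP [ 0.5588 -0.1066  0.2274] H bed [ 0.2331 -0.0024  0.0953]
hookpt bed [ 0.1093 -0.0024  0.0891]
====================++##@@@@#++=*@@@@++@#%
=================++*#@@@@%*++====#@@@%*+: 
==============+#*#@@@@#*+========+#@@#    
===========+++#@@@@%#++============#@+    
=========++#%@@@@@@#============--..*:    
=========#@@@@@%=*@%+========--:          
=========@@@#%@*==*@%#======-         .=  
=========*@@#%@====+%@*=--.           #%* 
==========*@@@#==+==+%@#:            -@@@-
===========#@@#**#*=-.%@*            %@@@ 
===========*@@@@@@@   -@@           -@@@@ 
===========%@#@@##=   %@**#.        %@@@= 
==========+@%.++      @@%@@#.       @@@%  
========--+@%:       +@@@@@@#:     +@@@=  
=======-   #@%=     *@@@#:#@@#.    %@@@   
=======     =@%#-:**@@#=   #@@=   =@@@%   
=======-   .-@@@%%@@@@.     -#-   #@@@.   
========- ##@@@%@@@@@%           :@@@%    
========+#@@@+@+@@@@@:           #@@@=    
======+*#@@@*%@@%@@@%            @@@%     
=====+#@@@@@@@@@@%*%-           :@@@+     
===+*%@@@@@@@@@@#.              #@@@.     
*++%@@@@@@@@@@%:               +@@@%      
@%@@@@@@@@@@#*                =@@@@=      
@@@@@@*@@@#+                  @@@@@=      
@@@@@@#@@%                    *@@@@+      
@@@@@@@%+                      +#%*:      
@@@@@@%                         ::        
@@@@@@*                                   
@%@@%@@+                                  
@==%%%@-                                  
@*:---.                                   
@@*:                                      
@@@*                                      
%@@@*                                 .:+%
```

>>> play_rows(
  series=[
    {"translation": [0.0058,0,-0.006],"spin": 0},
    {"translation": [0.0058,0,-0.006],"spin": 0},
    {"translation": [0.0058,0,-0.006],"spin": 0},
    {"translation": [0.0058,0,-0.006],"spin": 0},
    {"translation": [0,0,0],"spin": 0},
  ],
)

```text
time: 11.35
tool_pos: [0.5767, -0.0899, 0.2505]
tcp_rot: [2.933, 1.124, -0.0]
wrist_force: [-4.5, -2.6, -10.7]
width: 0.228
```

```bash
python3 st.py
python3 - <<'E'
from h import *
im=bot.read_camera('scene');cv2.imwrite('pics/scene10.png',im)
g=cv2.cvtColor(im,cv2.COLOR_BGR2HSV)[:,:,1][200:236,225:280]; ch=' .:-=+*#%@'[::-1]
for r in g: print(''.join(ch[min(9,int(v)//22)] for v in r))
E
```

```text
11.35 F uphill-horiz -5.1 lat 1.1 up -10.7 TCP [ 0.5767 -0.0899  0.2505] H bed [ 0.2665 -0.0021  0.0996]
hookpt bed [ 0.1428 -0.0021  0.0934]
==========================++#%@@@%#@@@%**++#=*=+=======
=======================++##@@@%#++=*@@@%*=+*=====-=====
====================++*#@@@@%++=====#@@@%=+==---  -====
=================+*+#%@@@#*++========#@@%==--.     ====
===============++#@@@@%%++===========+#@*-:        .===
============++*#@@@@@#+==============--+            :==
===========+#%@@@@#*@#+=============-.               :=
===========#@@@@@@+=*@%+=========--                   -
===========+@@%%@@===*@%+=====--                       
============*@@@@*====+@%*==-.                         
=============*@@@++**+=+%@#.                           
==============@@@##@@#=-:%@      .=                    
==============@@@@@@%=   #@.:    #%*                   
=============*@**##-    =@#*%*. -@@@-                  
=============%@+        %@%@@@#:%@@@                   
===========--#@%:      *@@@#@@@%@@@@                   
========---   #@%#  -=*@@@# .%@@@@@=                   
======
[... 357 characters left out ...]
 %@@@-                      
==+*@@@@@@@@%@@##.          @@@%                       
+*#@@@@@@@@@@#*            :@@@+                       
#@@*@@@@#@@%%.             #@@@.                       
@@#%@@@@%@%.              *@@@%                        
%@@@@@@@%*               =@@@@=                        
%*@%@@%+                 @@@@@=                        
*%@@#+                   *@@@@+                        
@@%%                      +%#*:                        
@@                         ::                         :
@@                                                 :--=
@@=                                             :--====
@@-                                          :--=======
```

```bash
cat > fr.py <<'E'
from h import *
def pt(st,th,x,y,z):
    X=x+st; return proj(C0['scene'],'scene',bed(P,X*np.cos(th)-z*np.sin(th),y,.028+X*np.sin(th)+z*np.cos(th)))
K=[(.105,.022,.034),(.105,.022,.0),(.105,-.022,.034),(.105,-.022,.0)]
ref=np.array([[240,213.5],[246.5,220.5],[235.2,223],[242,231]])
bias=ref-np.array([pt(0,-.05,*k) for k in K])
if __name__=='__main__':
    print(bias.round(1))
    obs={1:(250.5,211.8),2:(238,214)}
    f=lambda q:np.concatenate([pt(q[0],q[1],*K[i])+bias[i]-o for i,o in obs.items()])
    r=least_squares(f,[.04,.15],x_scale=[.01,.1]);print(r.x,f(r.x).round(1))
    for st,th in((.03,.2),(.04,.2),(.045,.2),(.05,.2)):
        print(st,th,[(pt(st,th,*k)+bias[i]).round(1).tolist() for i,k in enumerate(K)],'finger',(pt(st,th,.125,0,-.019)+bias[1]).round(1),'shank end',(pt(st,th,.125,0,0)+bias[1]).round(1))
E
python3 fr.py
```

```text
[[-0.4  1.2]
 [-0.3  0.8]
 [-0.6  0.6]
 [-0.3  1.2]]
[0.04138777 0.14241599] [ 0.2 -0.3 -0.2  0.4]
0.03 0.2 [[238.0, 204.9], [246.5, 211.3], [233.1, 214.4], [241.9, 221.8]] finger [252.9 217.4] shank end [248.2 213.7]
0.04 0.2 [[239.9, 203.6], [248.4, 210.0], [235.0, 213.1], [243.9, 220.5]] finger [254.8 216.1] shank end [250.1 212.4]
0.045 0.2 [[240.9, 202.9], [249.4, 209.3], [236.0, 212.4], [244.9, 219.8]] finger [255.8 215.5] shank end [251.1 211.7]
0.05 0.2 [[241.9, 202.2], [250.4, 208.6], [237.0, 211.8], [245.8, 219.2]] finger [256.8 214.8] shank end [252.1 211. ]
```

>>> play_rows(
  series=[
    {"translation": [0.003,0,-0.0025],"spin": 0},
    {"translation": [0.0045,0,0.0036],"spin": 0},
    {"translation": [0.0045,0,0.0036],"spin": 0},
    {"translation": [0.0045,0,0.0036],"spin": 0},
    {"translation": [0,0,0],"spin": 0},
  ],
)

```text
time: 11.9
tool_pos: [0.5874, -0.0796, 0.2401]
tcp_rot: [-2.933, -1.123, 0.005]
wrist_force: [-4.2, -4.7, -12.2]
width: 0.228
```

```bash
cat > asc.py <<'E'
from h import *
import sys
im=bot.read_camera('scene');cv2.imwrite(sys.argv[1],im)
g=cv2.cvtColor(im,cv2.COLOR_BGR2HSV)[:,:,1][200:236,225:280]; ch=' .:-=+*#%@'[::-1]
for r in g: print(''.join(ch[min(9,int(v)//22)] for v in r))
E
python3 st.py; python3 asc.py pics/scene11.png
```

```text
11.9 F uphill-horiz -6.2 lat -0.7 up -12.2 TCP [ 0.5874 -0.0796  0.2401] H bed [ 0.2724 -0.0015  0.0824]
hookpt bed [ 0.1486 -0.0015  0.0762]
=====================================+@@@**+#+#*%%++-+=
===================================++#@@@%+*==*+++=+=+=
=================================++##@@@@@%+#==+*+++===
==============================++##@@@@#%@@@%==+++****==
===========================++##@@@@%#+==#@@@#+*++=. ===
========================++##@@@@%#++=---.#@@@#=-    :==
=====================+*##@@@@%#++==--.    #@@#       :=
==================++*#@@@@%#++==--:       .%@+        -
================+*#@@@@%@%+===--           -#          
===============+@@@@@@*+%%+--.                         
===============+@@@%@@+==@%-                           
================#@@%@@=-.:@#-    .=                    
================+#@@@*    =@%=   #%*.                  
================--#@@#-*%* -@%. -@@@-                  
==============--  %@@@@@@@  %@+ %@@@                   
===========--.    @@#@@%#.  %@+-@@@@                   
========---      =@*.+-     @@:%@@@=                   
======
[... 357 characters left out ...]
 %@@@=                      
======-*#@@@@@@@@@@%@#%+%@= @@@%                       
====*#@@@%@@@@@@%@@%%*.  * :@@@+                       
+*#*@@%@@=@@@%@%#%#:       #@@@.                       
#@@@%@#@@%@@@##%*.        +@@@%                        
%%@#%@@@@@@@#*:          =@@@@=                        
#%@@@@@@@@%#.            @@@@@=                        
#@@@@@@#%+               *@@@@+                        
#@@@%#+.                  +#%*:                        
@@+%=                      ::                         :
@@-                                                :--=
@@=                                             :--====
@@-                                          :--=======
```

Run:
```python
from fr import *
obs={1:(253.3,215),2:(242.2,217)}
f=lambda q:np.concatenate([pt(q[0],q[1],*K[i])+bias[i]-o for i,o in obs.items()])
r=least_squares(f,[.04,.15],x_scale=[.01,.1]);print(r.x,f(r.x).round(1))
for st,th in((.04,0.05),(.047,.05),(.047,.0),(.052,.05)):
    print(st,th,[(pt(st,th,*k)+bias[i]).round(1).tolist() for i,k in enumerate(K)],'finger',(pt(st,th,.125,0,-.019)+bias[1]).round(1),'shank end',(pt(st,th,.125,0,0)+bias[1]).round(1))
```

```text
[0.04008751 0.03898061] [ 0.5 -0.3 -0.4  0.4]
0.04 0.05 [[246.1, 207.5], [253.4, 214.4], [241.3, 217.1], [249.0, 225.0]] finger [259.9 221.6] shank end [255.9 217.5]
0.047 0.05 [[247.7, 206.8], [255.0, 213.7], [242.9, 216.4], [250.6, 224.3]] finger [261.6 220.9] shank end [257.5 216.8]
0.047 0.0 [[249.7, 208.3], [256.6, 215.3], [245.0, 217.9], [252.2, 225.9]] finger [263.1 222.8] shank end [259.3 218.7]
0.052 0.05 [[248.8, 206.3], [256.2, 213.2], [244.1, 215.9], [251.8, 223.8]] finger [262.8 220.4] shank end [258.7 216.3]
```

>>> play_rows(
  series=[
    {"translation": [0.003,0,0.0025],"spin": 0},
    {"translation": [0.003,0,0.0025],"spin": 0},
    {"translation": [0,0,0],"spin": 0},
  ],
)

```text
time: 12.25
tool_pos: [0.5918, -0.0759, 0.2356]
tcp_rot: [-2.933, -1.123, 0.005]
wrist_force: [-5.6, -3.6, -10.5]
width: 0.23
```

```bash
python3 st.py
```

```text
12.25 F uphill-horiz -6.6 lat 1.1 up -10.5 TCP [ 0.5918 -0.0759  0.2356] H bed [ 0.2744 -0.0017  0.0754]
hookpt bed [ 0.1507 -0.0017  0.0692]
```

>>> play_rows(
  series=[
    {"translation": [-0.0025,0,0.003],"spin": 0},
    {"translation": [-0.003,0,0.003],"spin": 0},
    {"translation": [-0.003,0,0.0025],"spin": 0},
    {"translation": [0,0,0],"spin": 0},
  ],
)

```text
time: 12.65
tool_pos: [0.5869, -0.0814, 0.229]
tcp_rot: [2.934, 1.122, 0.002]
wrist_force: [-3.6, -3.5, -7.0]
width: 0.228
```

```bash
python3 st.py; python3 asc.py pics/scene12.png
```

```text
12.65 F uphill-horiz -5.0 lat -0.2 up -7.0 TCP [ 0.5869 -0.0814  0.229 ] H bed [ 0.2646 -0.0025  0.0744]
hookpt bed [ 0.1408 -0.0025  0.0682]
=====================================+@@##%#%%*#@@#+==+
=====================================%@@#+%%%@**@@**+++
=====================================@@@##+%%###@%*=+=+
==================================++*@@@%**+=*##%**++=*
==============================+++*##@@@@@#+++**+**==+++
==========================++*+##@@@@@*%@@%#*+*+*++*++++
=======================+++##@@@@@%%+=  #@@%+##**=+*=. =
===================+++##%@@@@%#*=::    .@@@@##*=..    -
===============+++*#%@@@@%#*+==-        #@@@-.         
=============+*##@@@@@@%+++--.           #@@.          
=============*@@@@%@@%@%=--               #@           
=============*@@@*+#@#*@#        .=                    
==============#@@#=%%. *@*.      #%*.                  
==============+%@@*@=   %@#.    -@@@-                  
==============--#@@@+##. %@#    %@@@                   
===========--.   @@@@@@-  %@#  -@@@@                   
========---      @@@%##    @@  %@@@=                   
======
[... 357 characters left out ...]
 #@@@+%%                    
=====- .#**@@@@@@@@%@%@+%%  @@@% :                     
=====+#*@@@@@@@@@@@%@%%#@= :@@@+                       
=++*#@@@@@@@@%%@#@#@%#-@@  #@@@.                       
+#%@@@@@@@@@@##@###+   +# *@@@%                        
@@@*@@@@@@@%@@#@*.       =@@@@=                        
@@@*%@%@#@#%%+:          @@@@@=                        
@@@@%@#@@#*-             *@@@@+                        
@@@@@@#%=                 +%#*:                        
@@#%%*                     ::                         :
@@@.                                               :--=
@@=                                             :--====
@@-                                          :--=======
```

>>> play_rows(
  series=[
    {"translation": [-0.003,0,0.0028],"spin": 0},
    {"translation": [-0.003,0,0.0028],"spin": 0},
    {"translation": [-0.003,0,0.0028],"spin": 0},
    {"translation": [0,0,0],"spin": 0},
  ],
)

```text
time: 13.1
tool_pos: [0.58, -0.0872, 0.2201]
tcp_rot: [2.934, 1.123, 0.001]
wrist_force: [-0.3, -0.2, -2.6]
width: 0.231
```

```bash
python3 st.py; python3 asc.py pics/scene13.png
```

```text
13.1 F uphill-horiz -0.4 lat 0.1 up -2.6 TCP [ 0.58   -0.0872  0.2201] H bed [ 0.2521 -0.0023  0.0725]
hookpt bed [ 0.1283 -0.0023  0.0663]
===================================*@@#@%%@#%@@#****+++
===================================%@%*@#@%#%@@%+++=+*+
==================================+@@%*@%%@%%@@#**=+=++
==================================%@@%%%#%%##@@*+++=+++
==================================@@@%=+%#@%%@%++*+++=*
=============================++++#@@@@*+*--++%***+#*+++
==========================+++##%@@@@@@@*#%*#***#*#+++=+
======================+++*#%@@@@%#+-@@@@#*+*##+*+==.. .
==================+++*##@@@@@%*=    #@@@#*#%=**::      
==============++*+##@@@@@%%=-        #@@%+#:-          
===========+++##@@@@@@@@*-:           #@@-             
===========#%@@@@%%%@*+@#        .=    @@:             
==========+@@@%*+++%%  %@*.      #%*   -%              
===========#@@%=--+@=   %@#.    -@@@-                  
===========+#@@+  #@     %@#    %@@@                   
============-#@#.:@@.     %@#  -@@@@                   
=========--   @@%%@@+      @@  %@@@=                   
=======-
[... 355 characters left out ...]
 #@@@+%%                    
=====-  *#+@@@@@@@@%@@@+@@  @@@% .                     
=====+#*@@@@@@@@@@@#@#@%@= :@@@+                       
=++*#@@@@@@@@@%@*@#@%**@@  #@@@.                       
+#%@@@@@@@@@@@#@#*#+   +# +@@@%                        
@@@*@@@@@@@@@@#%*.       =@@@@=                        
@@@*%@%@#@%%%*.          @@@@@=                        
@@@@%@#@@#*-             *@@@@+                        
@@@@@@#%=                 +#%*:                        
@@%%%*                     ::                         :
@@@.                                              .:--=
@@=                                             :--====
@@-                                          :--=======
```

The hook now hangs behind the post and the wrist reads only the puller's weight. Next I'll slide the puller off the bar and lift.

>>> play_rows(
  series=[
    {"translation": [-0.004,0,0.0008],"spin": 0},
    {"translation": [-0.0045,0,0.001],"spin": 0},
    {"translation": [0,0,0],"spin": 0},
    {"translation": [0,0,0],"spin": 0},
  ],
)

```text
time: 13.55
tool_pos: [0.5735, -0.0929, 0.2181]
tcp_rot: [-2.934, -1.122, -0.0]
wrist_force: [0.1, -0.4, -2.6]
width: 0.229
```

```bash
python3 st.py; python3 asc.py pics/scene14.png
```

```text
13.55 F uphill-horiz -0.2 lat -0.3 up -2.6 TCP [ 0.5735 -0.0929  0.2181] H bed [ 0.2438 -0.0022  0.076 ]
hookpt bed [ 0.1201 -0.0022  0.0698]
================================+@@%@%%%##@@%***+++*++=
================================%@@@@%%#%%@@%+*++-+==++
================================@@%%@%@@#%@@#**-+*=+=+=
===============================*@@##@%%@%#@@*++++=+-+**
===============================%@@%+*%#%%#@@**=+++-+==+
===========================+++#@@@@#**#+*=#%++#**+**+=+
=======================+++##%@@@@@@%#*+*++****=++*+-:.=
===================+++*#%@@@@%%*=%@@@%+#+*##**%=.:    -
===============+++*##@@@@@%*+==- :@@@@%#%**.-:         
===========++*+##@@@@@@%+++--.    #@@@@%::             
========+++##@@@@@%@@%@%=-:        #@@#                
========#%@@@@%#+++%@**@#        .=:#@+                
========%@@%++++===%%  #@*.      #%*-*                 
========+@@%+=====+@=   %@#     -@@@-                  
=========*@@#=-- .#@     %@#    %@@@                   
==========#@@%::==@%      %@#  -@@@@                   
========---#@@+#@@@:       @@  %@@@=                   
======
[... 357 characters left out ...]
 #@@@+%%                    
=====-  *#+@@@@@@@@%@%@+@@  @@@% .                     
=====+#*@@@@@@@@@@@#@#@%@= :@@@+                       
=++*#@@@@@@@@@%@*@#@%**@@  #@@@.                       
+##@@@@@@@@@@@#@#*#+.  +# *@@@%                        
@@@*@@@@@@@@@@#%*.       =@@@@=                        
@@@*@@%@#@%%%*:          @@@@@=                        
@@@@%@#@@#*-             *@@@@+                        
@@@@@@#%=                 +##*:                        
@@%%#*                     ::                         :
@@@.                                              .:--=
@@+                                             :--====
@@-                                          :--=======
```

>>> play_rows(
  series=[
    {"translation": [-0.006,0,-0.006],"spin": 0},
    {"translation": [-0.012,0,-0.02],"spin": 0},
    {"translation": [-0.012,0,-0.02],"spin": 0},
    {"translation": [0,0,-0.035],"spin": 0},
    {"translation": [0,0,-0.035],"spin": 0},
  ],
)

```text
time: 14.1
tool_pos: [0.5503, -0.1132, 0.3351]
tcp_rot: [-2.934, -1.122, 0.002]
wrist_force: [0.6, 0.4, -2.4]
width: 0.225
```

```bash
python3 st.py; python3 asc.py pics/scene15.png
python3 - <<'E'
from h import *
d=np.array([np.cos(-1.885),np.sin(-1.885)])
t=np.array([.437,.268])+.0103*d;print(t)
plan([*t,.22],71.9,10)
E
```

```text
14.1 F uphill-horiz 0.7 lat -0.1 up -2.4 TCP [ 0.5503 -0.1132  0.3351] H bed [ 0.2879 -0.0017  0.1887]
hookpt bed [ 0.1641 -0.0017  0.1825]
=======================================================
=================================================-=====
=============================================---  -====
============================================-.     -===
=========================================-.        .===
======================================--.           :==
===================================--                :=
================================--:.                  -
====================+*+========-.                      
====================%@#+===--.                         
====================@@@#=--                            
===================*@**@#        .=                    
===================%%. %@*       #%*.                  
=================-+@=   %@#     -@@@:                  
==============-- .#@     %@#    %@@@                   
===========--:   -@%      %@#  -@@@@                   
========---      %@:       @@  %@@@=                   
======--
[... 980 characters left out ...]
           .:--====
%@-                                          :--=======
[0.43381669 0.25820426]
from [ 0.5534 -0.1139  0.3433] yaw 41.86959068515347
{"translation":[0.0159,-0.0357,0.0123],"spin":-0.601}, {"translation":[0.0178,-0.0348,0.0123],"spin":-0.601}, {"translation":[0.0196,-0.0338,0.0123],"spin":-0.601}, {"translation":[0.0213,-0.0328,0.0123],"spin":-0.601}, {"translation":[0.023,-0.0316,0.0123],"spin":-0.601},
{"translation":[0.0246,-0.0303,0.0123],"spin":-0.601}, {"translation":[0.0262,-0.029,0.0123],"spin":-0.601}, {"translation":[0.0277,-0.0276,0.0123],"spin":-0.601}, {"translation":[0.0291,-0.0261,0.0123],"spin":-0.601}, {"translation":[0.0304,-0.0246,0.0123],"spin":-0.601},
```

>>> play_rows(
  series=[
    {"translation": [0.016,-0.0355,0],"spin": -0.6},
    {"translation": [0.018,-0.035,0.005],"spin": -0.6},
    {"translation": [0.0195,-0.034,0.01],"spin": -0.6},
    {"translation": [0.0215,-0.033,0.015],"spin": -0.6},
    {"translation": [0.023,-0.0315,0.015],"spin": -0.6},
  ],
)

```text
time: 14.65
tool_pos: [0.491, 0.0748, 0.2893]
tcp_rot: [2.76, 1.498, 0.003]
wrist_force: [1.0, 0.5, -2.4]
width: 0.23
```

>>> play_rows(
  series=[
    {"translation": [0.0245,-0.0305,0.015],"spin": -0.6},
    {"translation": [0.026,-0.029,0.015],"spin": -0.6},
    {"translation": [0.0275,-0.0275,0.015],"spin": -0.6},
    {"translation": [0.029,-0.026,0.015],"spin": -0.6},
    {"translation": [0.0305,-0.0245,0.015],"spin": -0.6},
  ],
)

```text
time: 15.15
tool_pos: [0.431, 0.2605, 0.214]
tcp_rot: [2.541, 1.847, 0.002]
wrist_force: [0.4, -0.3, -3.1]
width: 0.229
```

>>> play_rows(
  series=[
    {"translation": [0,0,0],"spin": 0},
    {"translation": [0,0,0],"spin": 0},
    {"translation": [0,0,0],"spin": 0},
  ],
)

```text
time: 15.45
tool_pos: [0.4321, 0.2588, 0.2148]
tcp_rot: [2.543, 1.843, 0.002]
wrist_force: [1.1, -0.9, -3.0]
width: 0.229
```

Run:
```python
from h import *
s=bot.read_state();print(s['time'],s['wrist_force'])
plan([.4338,.2582,.13],71.9,4)
H=s['tool_pos']+[0,0,.019];M=Ro.from_rotvec(s['tcp_rot']).as_matrix();yw=np.arctan2(M[1,0],M[0,0])+np.pi
c=cal('wrist');w=bot.read_camera('wrist');t=bot.read_camera('top');sc=bot.read_camera('scene')
cv2.imwrite('pics/w16.png',w);cv2.imwrite('pics/sc16.png',sc)
q=(-.0103,.541,-.0052)
for n,a in dict(bend=(.14,0,0),lip=(.123,0,-.024),col=(.041,0,0),rear=(-.053,0,0)).items():
    X=til(H,yw,q[1],a[0]+q[0],0,a[2]+q[2]);print(n,'scene',proj(C0['scene'],'scene',X)+(0,1.2),'wrist',proj(c,'wrist',X))
cv2.imwrite('pics/v16.png',cv2.convertScaleAbs(np.hstack([cv2.resize(sc[110:210,270:370],(400,400),interpolation=2),cv2.resize(w[200:420,180:400],(400,400),interpolation=2)]),alpha=1.5))
```

```text
15.45 [ 1.05627544 -0.90148004 -2.95493239]
from [0.4321 0.2588 0.2148] yaw 71.86163049170673
{"translation":[-0,0.0004,0.0212],"spin":-0.002}, {"translation":[-0,0.0004,0.0212],"spin":-0.002}, {"translation":[-0,0.0004,0.0212],"spin":-0.002}, {"translation":[-0,0.0004,0.0212],"spin":-0.002},
bend scene [304.37443211 158.68776782] wrist [275.28904434 331.94578925]
lip scene [311.96325754 159.95806674] wrist [275.25746322 299.76713438]
col scene [328.9204009  142.35974645] wrist [275.20486656 282.33371401]
rear scene [352.80287095 126.47308561] wrist [275.04301263 168.71046337]
```

View pics/v16.png

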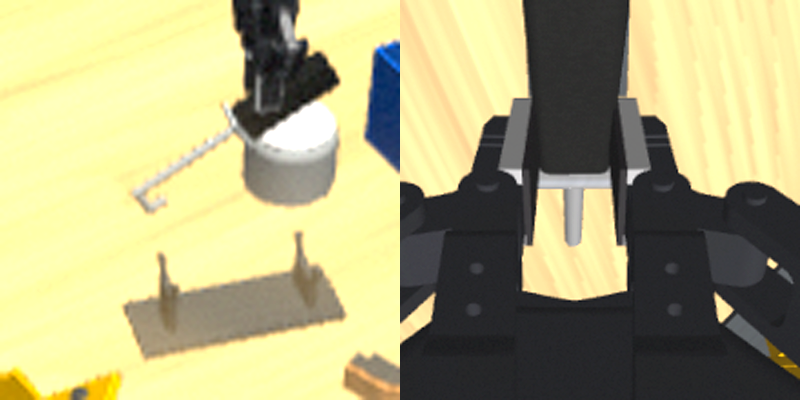

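The scene crop shows the hook bend at (138,193), which matches the pose model within 0.5 px, above the fork at (165,265). The wrist view shows the shaft centred. Now I'll lower it into the rest.

>>> play_rows(
  series=[
    {"translation": [0,0.0017,0.03],"spin": 0},
    {"translation": [0,0,0.03],"spin": 0},
    {"translation": [0,0,0.025],"spin": 0},
    {"translation": [0,0,0],"spin": 0},
  ],
  force=35,
)

```text
time: 16.0
tool_pos: [0.4306, 0.2562, 0.1254]
tcp_rot: [-2.544, -1.841, 0.012]
wrist_force: [-1.0, -1.1, -1.8]
width: 0.228
```

>>> play_rows(
  series=[
    {"translation": [0,0,0.012],"spin": 0},
    {"translation": [0,0,0.01],"spin": 0},
    {"translation": [0,0,0.01],"spin": 0},
    {"translation": [0,0,0.01],"spin": 0},
    {"translation": [0,0,0],"spin": 0},
  ],
)

```text
time: 16.5
tool_pos: [0.4323, 0.2578, 0.0857]
tcp_rot: [2.542, 1.845, -0.004]
wrist_force: [-0.5, -1.8, -1.5]
width: 0.229
```

```bash
cat > asr.py <<'E'
from h import *
import sys
s=bot.read_state();print(s['time'],s['wrist_force'],s['torque'],s['tool_pos'])
im=bot.read_camera('scene');cv2.imwrite(sys.argv[1],im)
g=cv2.cvtColor(im,cv2.COLOR_BGR2HSV)[:,:,1][150:210,290:370]; ch=' .:-=+*#%@'[::-1]
for r in g[::1]: print(''.join(ch[min(9,int(v)//14)] for v in r))
E
python3 asr.py pics/sc17.png
```

```text
16.5 [-0.49504085 -1.82097053 -1.52458661] [-0.64116587  0.06911385  0.06067926] [0.43229327 0.25783354 0.0857209 ]
.......................................-=:+=:+-=%%@@@%@@%@@%%@%%:...........-%  
......................................::=-==-+++%@%%%%%%%%%%%%%%:............-% 
.......................................--:=*****=%%@#%%%%%%%%%@%..............-%
.......................................-*=-=+++**#%%*#%%%%%%%%%#...............-
.......................................-#------+#%%%*+*+-+%%%%@+................
.......................................--=:=--:==+#*--=-+=*#%%%-................
.......................................---:--::-:===::---=+*%%*:................
.......................................---:=-::-.+=-::=:----#%-.................
.......................................-::==:::--=-:-==---::++:.................
.......................................-::=-:::---::---=:--:=:..................
.......................................-:-*=-:-=--::--..:-:--:..................
.......................................-:-#+::---::-:.-.-::--:..................
............
[... 3168 characters left out ...]
.............................................  .:+*******+:
.......  .........................................................    .=********
.....     ........................................................      :+******
..         .......................................................        :+****
           .......................................................         .:=++
          ........................................................            ..
#         ..........................................................            
#+        ...........................................................     .     
:        .............................................................. .
```

>>> play_rows(
  series=[
    {"translation": [0,0,0.006],"spin": 0},
    {"translation": [0,0,0.006],"spin": 0},
    {"translation": [0,0,0],"spin": 0},
  ],
)

```text
time: 16.85
tool_pos: [0.4323, 0.2579, 0.0743]
tcp_rot: [2.543, 1.845, -0.004]
wrist_force: [-1.1, -3.7, 0.3]
width: 0.231
```

```bash
python3 asr.py pics/sc18.png | sed -n '1p;17,48p'
```

```text
16.85 [-1.14467627 -3.69235043  0.29607303] [-0.94663374  0.20990225  0.01710618] [0.43229612 0.25793177 0.07427822]
.......................................::-#=---=---:.::::.:::...................
......................................:::=#-:-:=::::::::-::.:...................
.................................-=..::--=#----+:::::::::.......................
.................................*%:--:::=#-:=:+::::::::........................
.................................:%#-::::=#-==:::..:::=-........................
..................................*%---:::+===:::::...=-........................
..................................:%#:::::.::::-:.....=-........................
....................:............:-#%-::.:::.:.:......=+........................
....................=..........:-+%##*.:.::::.........=+:.......................
....................+:.......:-+%%#-=#-::::...........+*=.......................
....................+:.....:-*%%#=:.:**::............:-+*::.....................
....................=-...:-+%@#=:....=#-:............:-++=-=:...................
...........
[... 908 characters left out ...]
***********************************+++-.............
...........-*#%#*+++-:--+++*++**+********#**************#+*++*+=-::.............
............=#*==+++=:--+++*+******+*****+************+**+=--:.::...............
............:====++++---++++++++*+************#*****+=--:.:.....................
.............:====+++===++++++*++++++*******+***+--:::::........................
..............=++==+++===+++++++++*+*+*+**++--:::.:.............................
..............-====+==+=+++++++*+++++==:-:.::...................................
..............:+=======++=++===+==:-::::........................................
...............===+==+======-:::.::.............................................
```

>>> play_rows(
  series=[
    {"translation": [0,0,0.006],"spin": 0},
    {"translation": [0,0,0.006],"spin": 0},
    {"translation": [0,0,0.006],"spin": 0},
    {"translation": [0,0,0],"spin": 0},
  ],
)

```text
time: 17.3
tool_pos: [0.4324, 0.2583, 0.0561]
tcp_rot: [-2.543, -1.844, 0.003]
wrist_force: [-0.9, -2.2, 2.8]
width: 0.228
```

```bash
python3 asr.py pics/sc19.png | sed -n '1p;17,48p'
```

```text
17.3 [-0.85218806 -2.23025031  2.82106538] [-0.9276257   0.41222614  0.00464656] [0.43238325 0.2583118  0.05611025]
.......................................-::::.:.-:-:::-:-::......................
......................................:::-+=:.:---:::-----:.....................
......................................::.=#=.::--::----:--:.....................
.......................................::-#-:::=:::-:::::.:.....................
................................:......::-#::-:+-::::-:::::.....................
...............................:=:..::::-=#-:---:::::::::::.....................
...............................-%#-::::.:+#::-:-::::.::...:.....................
....................:..........:#%=:--:::=*::--=::::..::::......................
....................=...........+%%:::-::=*---=...::::-=:.......................
....................+:..........=#%=:::.:.+-=-::.::..:=+-.......................
....................+:........::##%=::...::.:.::.....:=*+:......................
....................+-.....:--*#@#**:.::.::.::.......:-++--=:...................
............
[... 907 characters left out ...]
+*****************************+***++++-.............
.......+*%@**+++++++=:--+**+**********+*****************#**++*+=--:.............
.......-=*-::=++=+++=:--++*++*++*+********************++*=+--::::...............
........::...=+++++++:--=++++++****+*************+**+=-::::.....................
.............:=+++=++=-=++++++*++**+*+**+***++**+--::::.........................
..............=+=+=+++==+++++++++++****++*+=:-:::.:.............................
..............-=+===+++=+++++++*+=++++=--:.:.:..................................
..............:+=++==++==++====+==--::..........................................
...............+=====+======-:::.:::............................................
```

>>> play_rows(
  series=[
    {"translation": [0,0,0.005],"spin": 0},
    {"translation": [0,0,0.005],"spin": 0},
    {"translation": [0,0,0.005],"spin": 0},
    {"translation": [0,0,0],"spin": 0},
  ],
)

```text
time: 17.75
tool_pos: [0.433, 0.2591, 0.0416]
tcp_rot: [-2.543, -1.843, -0.0]
wrist_force: [-0.7, 0.2, 4.0]
width: 0.23
```

```bash
python3 asr.py pics/sc20.png | sed -n '1p;17,48p'
python3 - <<'E'
from h import *
# compare with the start picture
im=cv2.imread('pics/scene0.png');g=cv2.cvtColor(im,cv2.COLOR_BGR2HSV)[:,:,1][165:197,290:370]; ch=' .:-=+*#%@'[::-1]
print()
for r in g: print(''.join(ch[min(9,int(v)//14)] for v in r))
E
```

```text
17.75 [-0.7309683   0.20925945  4.02765329] [-0.35312759  0.26198477 -0.09210702] [0.43302067 0.25910695 0.04159892]
.......................................-.::=-::--+++--..........................
.......................................-::.::..:---::...........................
.......................................-:::::..::=:::.:.........................
.......................................-.:-:.:. :-:::.+:........................
.......................................-:-=-:.::--:::-:-........................
.......................................-:-*=:::-::::-:--:.......................
...............................:.......::-#-:-:=::------:.......................
...............................+:....:::--#-::-+---:::--::......................
....................-.........:%+::::::::-*::-:+-::::::::.......................
....................+:........:#%=::-::::-#:----:::.:.:::.......................
....................=-........-=%%-::::::=#:----.:.::::.::::....................
....................=:........-+#@-:::::::*:-:-::.:.:.:::--=:...................
...........
[... 3501 characters left out ...]
************************************++-.............
.......:::..=+++++++-.--+*+++++********+**+*************#*+*+*==--..............
............:+++++++=:--++++++**+**+*****+************+*#+=-:..:................
.............==+=++++::-=++++*++**+*******+*********+=--:::.....................
.............:====++===-+++++++++++++**+***+++*++--::::.........................
..............=+=====+==++=+++++++++*+++++++:-::::..............................
..............-=+======++++=++++++==+==:::::....................................
...............==+===+=+=+++===+==:::...........................................
...............=============--::::.:............................................
```

The puller is nearly level but about 10 mm forward of where it started (collar at column 31–34 against 35–38), so I'll shift it back and seat it.

>>> play_rows(
  series=[
    {"translation": [0.005,0,0],"spin": 0},
    {"translation": [0.005,0,0],"spin": 0},
    {"translation": [0,0,0.002],"spin": 0},
    {"translation": [0,0,0],"spin": 0},
  ],
)

```text
time: 18.2
tool_pos: [0.4373, 0.269, 0.0404]
tcp_rot: [2.542, 1.845, 0.004]
wrist_force: [1.7, -0.2, 3.5]
width: 0.226
```

```bash
python3 asr.py pics/sc21.png | sed -n '1p;22,42p'
```

```text
18.2 [ 1.68488728 -0.23226828  3.49907723] [-0.48198339 -0.09410943  0.09395301] [0.43734638 0.26897364 0.04037042]
..........................................::-*=:::--:::----:....................
.................................:-.......:.-#=:.:=-::-::::-....................
....................:............-#:...:::::-#-:-:=-::-:-::::...................
....................-............-%*::::::::-#::--=:::::::::....................
....................+:...........-#%=::::::-=#-:--=::.:.:.:::...................
....................+:...........-=%%-::-:::=#::--=:::..::::....................
....................=:..........:=*#@-::.:..-*:--=:..:..:::=....................
....................=-.....::--+*##+%:...:::.+-=-::::.:::::+-...................
....................==::--+*+#%@@%*+#::..::.::.:..:::::.---=+...................
.................::-%@#+#%@@%#*=--=+#::.:.:....::::-=-:-==-=+-..................
............::-=+*+#@@@@#+=--:...-=+#:::.::::--===+*+=:----=++-.................
.......:-=-+*+%@@@####*+=...:.:.:-=+#:::=====+****+**=-:---+++-.................
......:*#%@@%#*+=-:::=+--:::=-#****+#=+++***+*******++=-:==+++*=................
......+%#*+-:::....::=+-=#*********+#******+**********+-:-=++++*:...............
......-*-:....:::---::--=****+******+******************+-=-+++++=...............
......-*-...--+#+*+=:.-=+*****************************+*-==++**+*:..............
......-*=-=#++++++++::--+**+***********************+****++=*+****-..............
......-**%%%++++++++::--+*+****+*************************++++*****:.............
......:=**+=++++++++-:-=++*+*******+*********************+****+*++-.............
.......:::..++=+++++=:--+**+*++****************************++*==--:.............
............:+++=+++=:--+++++*************************++*==-:.::................
```

>>> play_rows(
  series=[
    {"translation": [0.002,0,0],"spin": 0},
    {"translation": [0,0,0],"spin": 0},
  ],
)

```text
time: 18.45
tool_pos: [0.437, 0.2701, 0.0401]
tcp_rot: [2.543, 1.844, 0.0]
wrist_force: [1.1, -1.7, 2.1]
width: 0.228
```

>>> play_rows(
  series=[
    {"translation": [0,0,0],"spin": 0},
    {"translation": [0,0,0],"spin": 0},
    {"translation": [0,0,0],"spin": 0},
    {"translation": [0,0,0],"spin": 0},
    {"translation": [0,0,0],"spin": 0},
  ],
  jaw=1,
)

```text
time: 18.95
tool_pos: [0.4368, 0.2702, 0.04]
tcp_rot: [-2.543, -1.844, 0.0]
wrist_force: [0.5, 1.2, 0.3]
width: 0.998
```

>>> play_rows(
  series=[
    {"translation": [0,0,-0.02],"spin": 0},
    {"translation": [0,0,-0.04],"spin": 0},
    {"translation": [0,0,-0.045],"spin": 0},
    {"translation": [0,0,-0.045],"spin": 0},
    {"translation": [0,0,-0.03],"spin": 0},
  ],
)

```text
time: 19.45
tool_pos: [0.438, 0.2708, 0.224]
tcp_rot: [2.543, 1.844, 0.007]
wrist_force: [1.1, 0.2, 0.5]
width: 0.998
```

```bash
python3 asr.py pics/sc22.png | sed -n '1p;17,42p'
python3 - <<'E'
from h import *
c=cal('wrist');w=bot.read_camera('wrist');cv2.imwrite('pics/w22.png',w)
s=bot.read_state()
p=[.436,.267,-1.885,.053]
for a in((.144,0,0),(.038,0,.015),(-.053,0,.012)): print(proj(c,'wrist',pul(p,*a)).round(1))
g=cv2.cvtColor(w,cv2.COLOR_BGR2GRAY)[100:310,245:310][::4]
ch=' .:-=+*#%@'
for i,r in enumerate(g): print(100+4*i,''.join(ch[min(9,int(v)//20)] for v in r))
E
python3 asc.py pics/sc23.png | tail -26 | head -18
```

```text
19.45 [1.12217609 0.21227965 0.53128767] [0.00796643 0.00200871 0.01203602] [0.43800438 0.27083453 0.22396897]
................................................................................
................................................................................
......................................................:.........................
......................................................*:........................
.....................................................:-----.....................
................................................:::-:--:::-:....................
..................................=.........:::-::::::------....................
....................:............:%:..::::::-::::-::--:::---:...................
....................-............-#*-:-::::::::---:--:-:::::....................
....................+:...........-*%=:---:::::::::.:::::::::....................
....................+:...........-=%#::--::::.:::.:::::-::.:....................
....................=:..........:=*#%::-:::::.:.::..:::::::=:...................
.................
[... 5152 characters left out ...]
========--.   :@%      %@#  -@@@@                   
========---      %@:       @@  %@@@=                   
=======-        .@%        @@  @@@%                    
===--:          #@+       =@* #@@@-                    
==-             %@%       %@#*@@@@                     
==              .@@# -  =*@@@@@@@@                     
==-             *%@@=++#%@@@%@@@@@:                    
===-         =#-@@@@%%@@@@%==@@@@@#                    
====-     :###@#@@@@@@@#@@= %@@@+%%                    
=====-  *#*@@@@@@@@%@%@+@@  @@@% .                     
=====+#*@@@@@@@@@@@#@#@#@+ :@@@+                       
=++*#@@@@@@@@@%@*@%@%**@@  #@@@.                       
*#%@@@@@@@@@@@#@#*#+   +# +@@@%
```

```bash
python3 -c "
from workcell import bot
print(bot.finish_job())"
```

```text
the job is handed in; nothing more can be done
None
```

I handed the job in at about 19.6 s of robot time; `finish_job` gives no verdict, so the result comes only from my own checks.

**What I did:** The tool can only spin about its vertical axis. I tipped the puller about 31° nose-down in the grip by pressing its shaft up against the bed's upper edge. I caught the frame, lifted the spring, stretched it past the post and eased its hook down behind the post. Then I unhooked the puller, levelled it on the front fork and laid it back in the rest.

**Last checks:**
- **Spring:** The camera shows its hook behind the post, unchanged after the puller came off. With the hook bearing on the post, the wrist read only the puller's weight. Stretch and lift have no direct readout; I estimated at least 40 mm of stretch at the peak and never measured the final value.
- **Puller:** It lies hook down in both forks, level and centred. It is about 3 mm further forward than at the start, against a limit of 14 mm.
- **Robot:** It is clear of everything, with the gripper open about 0.2 m up. I didn't check the other bench items at the end, but the arm did not come near them.

**Disagreements along the way:**
- **Slip in the grip:** The puller slid about 10 mm in the grip while being tipped. It ended up about 10 mm forward of its place when lowered into the rest. I moved the hand back 12 mm before letting go.
- **Camera offset:** The scene camera read about 1 to 2 pixels off my fitted carrier position. I corrected for this by comparing positions within the same picture.
- **Pulling force:** The wrist force peaked at about 11.5 N while stretching, a little above the roughly 9 N expected from the spring figures.

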